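Gauge and keep a packer stack on a riser

ROBOT

A 7-joint arm with a two-finger parallel gripper is mounted at the origin on the work surface. World frame = base frame: x ahead of the robot, y to its left, z up, the work surface at z = 0. Lengths are in m, angles in rad, forces in N, time in s.
With the tool pointing down it reaches from about 0.35 to 0.9 m from the base axis. Payload 7.2 kg.
Tool frame: the origin (TCP) lies on the centre line of the jaws, within the pads' length; the fingertips stand 8 mm ahead of it and the grasp point (between the pads) lies 11 mm behind it; z points along the fingers, y is the line along which they close (so a half turn about z gives the same grasp; the last joint's range is limited). The gripper opens to 88 mm and grips with 3 to 60 N. Pads are 20 mm wide; open, the fingers measure 115 mm over their backs; the gripper's body (75 mm by 178 mm) begins 61 mm behind the grasp point.
Start: joints at [-1.303, 0.411, -0.013, 1.596, 0.006, 1.134, -0.082], TCP at [0.206, 0.59, 0.231] pointing down, gripper open.
Joint ranges: [-2.95, 2.95], [-0.29, 1.99], [-1.47, 1.44], [0.14, 2.54], [-1.03, 4.17], [0.13, 1.85], [-2.86, 2.86]. Speed limits (rad/s): [2.39, 2.39, 3.01, 3.01, 3.14, 3.14, 3.14].

INTERFACE

Orientations are given as a 3x3 rotation matrix whose columns are the frame's x, y, z axes.
In Python, from workcell import telemetry, viewer, robot gives the robot as it stands.
- The arm moves only by the tool arm_command, never from a script. Its arguments are lists of equal length, an entry for each row: "offset": the shift along the tool's x, y, z in units of 0.02 m (1.0 is 0.02 m), a list of three; "dr": the turn, a rotation vector about the tool's x, y, z in units of 0.1 rad (1.0 is 0.1 rad), a list of three; "grip": the closure, from -1 (fully open) to 1 (shut). A call has 1 to 10 rows; each row shifts and turns the commanded pose from where the row before left it, along the tool's axes as they then stand; what a row does not reach is not made up. A row lasts 1/12 s, in which the tool goes at most 41.7 mm and 7.16 degrees, less where a joint would pass 70% of its speed; a pose out of reach is approached as far as the arm can. A call with a number of a shift or a turn outside -1 to 1 is refused whole. A call with a gripper value outside its range is refused whole. The fingers move at their own pace and stop on an object; the grip force is fixed at half the most. Time passes only in rows, so rows that do not move let the fingers close. It gives the time, the measured TCP pose, the force, the opening and the grip force at its end, in the units of the state.
- telemetry.get_obs(): the state, without advancing time (a new reading comes with each control period).
- viewer.camera(name): name is "side" or "top"; returns a dict with "img" (400x640x3 uint8, red, green, blue), "fov_y" (degrees; the focal length in pixels is half the picture's height over the tangent of half this angle, whatever the lens; pixels are square), "cx", "cy" (the principal point, pixels), "position" and "attitude" of the camera in the world. Camera axes: x right, y up, looking along -z (the intrinsics and any distortion apply to the point x, -y, -z); pixel columns grow to the right and rows downward; lengths in m; the calibration is good to about 2 mm. A picture is of the moment at which its call begins. There is no depth.
- robot.close_job(): hands the job in; it is judged then, once.
The state is a dict: "time": time; "qpos": joint angles; "qvel": joint speeds; "joint_torque": joint torques, N m; "ee_pos": TCP position; "tcp_rot": TCP orientation; "force": force on the tool from outside, world axes, zero at the start; "ft_torque": the same for the moment, N m; "gripper_width": finger opening in m; "finger_force": force on a finger pad.
Only numpy, scipy, OpenCV 4.12 (cv2) and the standard library are available. Lean on these libraries where they do the work, as an engineer would, in place of code of your own. Each camera call takes 0.05 s, during which the arm holds its last target. There are 200 camera calls.

TASK

Make up the packed riser for tacking: lay the box-section riser in the gauging fixture under the raised gauge foot, in line with the nest and close to its stop studs, lower the sprung gauge foot onto the bare riser for a first reading and let it up again. Then stack every packer that lies on the bench on the riser, squarely and flush with it all round, in any order, lower the foot onto the finished pack for the second reading, holding it down a moment each time, and let it up. Last, with both readings taken, swing the keeper bar shut into its detent, and leave the other things on the bench where they are.

Things in the scene. Friction and masses are not known exactly. Their poses are not given: they have to be found in the camera images.
- fixture: Gauging fixture bolted to the bench: flat steel plate 285 x 140 x 12 mm (-135 to +150 mm along its x, +-70 along y); place and turn vary. Origin on the bench top below the middle of the nest; x runs along the nest, away from the robot, to the gauge column; y left, z up. Three low stop studs (diameter 12, 20 mm above the plate) at (-45, 41), (45, 41) and (79, 12): 3 mm off a riser lying mid-nest
- nest (a point): middle of the nest on top of the fixture plate, 12 mm above the bench: the middle of the riser's underside belongs here, the riser's length along the fixture's x
- gauge_arm (a point): top of the gauge's fixed arm, 160 mm above the bench, on the spindle's axis at (100, 0) of the fixture. The arm, 30 mm thick and wide, reaches on to (148, 0); its column, diameter 22, 172 mm high, stands at (130, 0)
- gauge (a joint): travel in m of the sprung gauge spindle, straight down: 0 = raised, where its spring returns and holds it (3 N at the top, 60 N/m more on the way down); 0.085 = lowest. The foot's underside is 115 mm above the bench at 0, so the height measured over the plate is 0.103 minus this reading; on the bare riser it reads about 0.073
- gauge_knob (a point): middle of the black gauge knob (diameter 34, 26 mm tall, flat top) on the spindle's upper end; 260 mm above the bench when raised, goes down with the spindle. Pressed or gripped from above
- gauge_foot: the gauge's foot, a steel disc of diameter 14 mm; origin mid-underside, over the nest's lengthwise midline at (54, 0) of the fixture, 16 mm in from the far end of a riser in the nest. A crank 14 mm wide, its top 129 mm above the bench when raised, joins it to the spindle. Parts go in below the raised foot from the robot's side; they cannot be lowered through it
- keeper (a joint): angle in rad of the keeper bar about its upright hinge: 0 = shut, the bar lying along the right side of the nest, 5 mm off a riser mid-nest; it opens outward to the right; 0.7 to 1.2 at the start. Stays where it is left (friction 0.08 N m). A spring ball near its free end must be ridden over in the last 0.15 rad (about 5 N at the handle); past it, under 0.02, the bar is in its detent
- riser_mid (a point): centre of the riser, 15 mm above its underside
- keeper_hinge (a point): axis of the keeper bar's upright hinge, at (92, -43) of the fixture, 44 mm above the bench, at mid height of the bar (12 x 12 mm, 38 to 50 mm above the bench)
- keeper_handle (a point): grip point of the keeper bar's handle, 74 mm above the bench: an upright black pin of diameter 14 mm, from the bar's top (50 mm) to 92 mm above the bench, 200 mm from the hinge
- riser: the riser: a dark steel box-section offcut, 140 mm long (its x), 64 wide (y), 30 high, wall 4 mm, open at the ends, 0.6 kg; origin at the middle of its underside; it may lie either way up. At the start it lies on the bench to the right
- packer1: a packer: dark flat steel bar 140 mm long (its x), 64 wide (y), 6 thick, about 0.42 kg; origin at the middle of its underside. Both faces are alike: either may lie upward. On the bench to the left at the start, or absent
- packer2: a packer: dark flat steel bar 140 mm long (its x), 64 wide (y), 8 thick, about 0.56 kg; origin at the middle of its underside. Both faces are alike: either may lie upward. On the bench to the left at the start, or absent
- packer3: a packer: dark flat steel bar 140 mm long (its x), 64 wide (y), 10 thick, about 0.7 kg; origin at the middle of its underside. Both faces are alike: either may lie upward. On the bench to the left at the start, or absent
- packer4: a packer: dark flat steel bar 140 mm long (its x), 64 wide (y), 12 thick, about 0.84 kg; origin at the middle of its underside. Both faces are alike: either may lie upward. On the bench to the left at the start, or absent
- angle_offcut: bystander: offcut of rusty angle iron, 85 mm long (its x), lying on one 40 mm leg with the other standing 40 mm high, among the packers; origin under the middle of the flat leg; not to be disturbed
- rod_hook: bystander: bent rusty rod with a hooked end, about 150 mm; not to be disturbed
- rod_bend: bystander: bent dark rod, about 160 mm; not to be disturbed
- wire_ring: bystander: ring of 8 mm wire, 118 mm across; not to be disturbed
- pliers: bystander: pair of pliers, 185 mm; not to be disturbed
- square: bystander: flat steel try square, 150 x 113 mm, 4 thick; not to be disturbed
Not all that is in view belongs to the job. Several things look just like the riser: the one meant starts farthest from the robot's base.

How it is judged:
By the outcome, as a careful person would: the job done as asked, in the order asked, and still so for the second after the job is handed in, with the robot touching nothing.
Of packer1, packer2, packer3, packer4 only 2 to 3 are there at a start; the rules pass over those that are not, and their reading is None.
At some moment in a run one of packer1, packer2, packer3, packer4 may be knocked a few centimetres aside while the robot is not near it.
Once in a run the grip may slacken for a moment while it holds something.
It also fails if it takes over 210 s, if anything falls off the work surface, if the arm or the gripper's body presses on something with over 40 N, if the wrist force passes 120 N, or if a joint passes its speed limit or range.

## Working session

There is one attempt and no reset: what is moved stays moved. The work goes in short steps, Python scripts to look and compute and a tool call to move; the robot and the scene stay as the last step left them, time stands still between calls to the robot, and variables do not carry over. Pictures are saved under pics/ and viewed, at most 14 in all, crops included, and the job is handed in when it is done.

Besides the shell and the picture viewer there is one more tool, called after "Emit:" as name(argument=value, ...) on one line, values as JSON. arm_command: Moves the arm, as the interface text tells. Shifts and turns lie within -1 to 1; 1 stands for 0.02 m of shift or 0.1 rad of turn. Its arguments: {"type":"object","properties":{"offset":{"type":"array"},"dr":{"type":"array"},"grip":{"type":"array"}},"required":["offset","dr","grip"]}

```bash
ls; mkdir -p pics; cat > h.py <<'E'
import numpy as np, cv2
from workcell import telemetry, viewer, robot
def shot(name,fn=None):
    c=viewer.camera(name)
    if fn: cv2.imwrite(fn,c["img"][:,:,::-1])
    return c
E
python3 - <<'E'
from h import *
for n in("side","top"):
    c=shot(n,f"pics/{n}0.png"); print({k:(np.round(v,4).tolist() if k!="img" else 0) if not isinstance(v,str) else v for k,v in c.items()})
o=telemetry.get_obs()
for k,v in o.items(): print(k,np.round(v,3).tolist())
E
```

```text
pics
{'img': 0, 'fov_y': 56.743, 'cx': 317.1599, 'cy': 197.2373, 'position': [0.1705, -0.4915, 0.8963], 'attitude': [[0.8494, 0.4073, -0.3357], [-0.5278, 0.656, -0.5395], [0.0005, 0.6354, 0.7722]]}
{'img': 0, 'fov_y': 45.3334, 'cx': 314.4606, 'cy': 200.4346, 'position': [0.3415, 0.0081, 1.4153], 'attitude': [[-0.0184, 0.9951, -0.0973], [-0.9998, -0.0194, -0.0088], [-0.0106, 0.0971, 0.9952]]}
time 0.1
qpos [-1.303, 0.412, -0.013, 1.597, 0.006, 1.134, -0.082]
qvel [0.001, -0.002, -0.001, -0.002, 0.001, -0.001, 0.0]
joint_torque [0.003, -58.909, 0.643, -29.171, -0.054, 0.015, 0.0]
ee_pos [0.206, 0.59, 0.23]
tcp_rot [[-0.944, 0.33, -0.0], [0.33, 0.944, -0.001], [-0.0, -0.001, -1.0]]
force [0.764, -0.075, -0.108]
ft_torque [-0.026, -0.009, 0.004]
finger_force 0.0
gripper_width 0.088
```

View pics/side0.png

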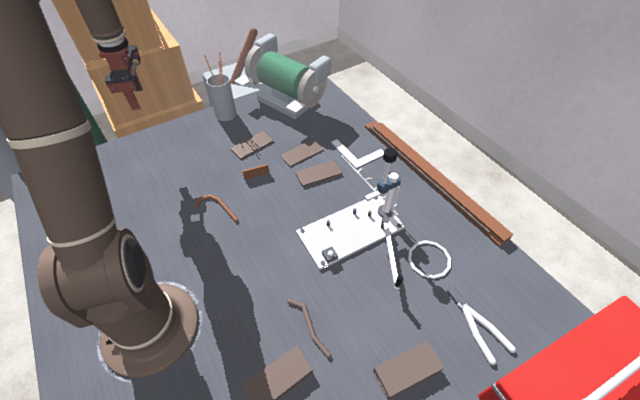

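View pics/top0.png

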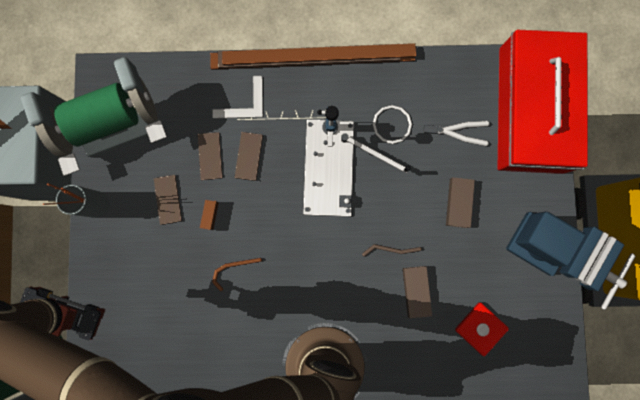

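Top view: riser look-alikes are the blocks at (463,202) and (417,291). The base is at (323,360), so the farther one, (463,202), is the choice. Packers are at (169,200), (210,155) and (250,156); the angle iron is at (208,214), the fixture at (330,168), and the open keeper runs (345,140)–(405,168).

```bash
cat >> h.py <<'E'
def cam(c):
    f=200/np.tan(np.radians(c["fov_y"])/2); return f,np.array(c["position"]),np.array(c["attitude"])
def pt(c,uv,z):
    f,p,R=cam(c); uv=np.atleast_2d(uv).astype(float)
    d=np.c_[(uv[:,0]-c["cx"])/f,-(uv[:,1]-c["cy"])/f,-np.ones(len(uv))]@R.T
    return p+d*((z-p[2])/d[:,2])[:,None]
def px(c,X):
    f,p,R=cam(c); q=(np.atleast_2d(X)-p)@R
    return np.c_[c["cx"]-f*q[:,0]/q[:,2],c["cy"]+f*q[:,1]/q[:,2]]
def tri(ca,ua,cb,ub):
    A=[];b=[]
    for c,u in((ca,ua),(cb,ub)):
        f,p,R=cam(c); d=R@np.array([(u[0]-c["cx"])/f,-(u[1]-c["cy"])/f,-1]); d/=np.linalg.norm(d)
        M=np.eye(3)-np.outer(d,d); A.append(M); b.append(M@p)
    return np.linalg.lstsq(np.vstack(A),np.hstack(b),rcond=None)[0]
def crop(c,x0,y0,x1,y1,s,fn):
    cv2.imwrite(fn,cv2.resize(c["img"][y0:y1,x0:x1,::-1],None,fx=s,fy=s,interpolation=cv2.INTER_CUBIC))
def brown(c):
    im=c["img"].astype(int); return ((im[:,:,0]-im[:,:,2]>12)).astype(np.uint8)*255
E
python3 - <<'E'
from h import *
c=shot("top"); np.save("t0.npy",c,allow_pickle=True)
s=shot("side"); np.save("s0.npy",s,allow_pickle=True)
a=cv2.resize(c["img"][110:240,140:280,::-1],None,fx=4,fy=4,interpolation=cv2.INTER_CUBIC)
cv2.imwrite("pics/cl.png",a)
A=cv2.resize(c["img"][90:225,295:415,::-1],None,fx=4,fy=4,interpolation=cv2.INTER_CUBIC)
B=cv2.resize(c["img"][160:250,420:500,::-1],None,fx=4,fy=4,interpolation=cv2.INTER_CUBIC)
im=np.zeros((540,800,3),np.uint8); im[:,:480]=A; im[:360,480:]=B
cv2.imwrite("pics/cr.png",im)
for n,cc in(("top",c),("side",s)):
    m=brown(cc); K=cv2.findContours(m,cv2.RETR_EXTERNAL,cv2.CHAIN_APPROX_NONE)[0]
    for k in K:
        if 150<cv2.contourArea(k)<4000: print(n,cv2.contourArea(k),np.round(cv2.boxPoints(cv2.minAreaRect(k))).astype(int).tolist())
E
```

```text
top 3708.0 [[278, 371], [307, 313], [378, 349], [348, 407]]
top 1585.5 [[452, 329], [479, 300], [510, 328], [484, 357]]
top 484.0 [[16, 321], [28, 291], [77, 310], [66, 340]]
top 1106.5 [[402, 268], [426, 265], [432, 315], [408, 318]]
top 255.0 [[207, 275], [250, 243], [262, 260], [219, 292]]
top 176.5 [[361, 245], [421, 241], [421, 252], [362, 255]]
top 369.0 [[198, 228], [204, 198], [218, 201], [212, 230]]
top 3394.5 [[595, 177], [639, 177], [639, 300], [595, 300]]
top 1133.5 [[445, 226], [449, 177], [474, 179], [470, 228]]
top 961.5 [[153, 177], [175, 174], [182, 221], [159, 224]]
top 949.0 [[234, 177], [241, 131], [263, 134], [256, 181]]
top 931.5 [[197, 133], [219, 132], [222, 178], [200, 179]]
top 212.5 [[33, 126], [42, 121], [56, 148], [47, 152]]
top 215.0 [[126, 91], [135, 87], [147, 114], [138, 118]]
side 192.0 [[476, 395], [490, 384], [500, 399], [486, 409]]
side 304.5 [[8, 399], [8, 379], [38, 379], [38, 399]]
side 597.5 [[600, 368], [639, 368], [639, 399], [600, 399]]
side 1334.0 [[255, 375], [296, 345], [314, 370], [273, 400]]
side 1974.5 [[372, 369], [428, 339], [444, 368], [387, 398]]
side 234.5 [[287, 300], [297, 293], [335, 352], [325, 358]]
side 194.5 [[193, 206], [199, 190], [243, 205], [237, 222]]
side 234.5 [[241, 170], [268, 163], [270, 173], [243, 180]]
side 563.0 [[295, 172], [337, 159], [341, 173], [300, 186]]
side 454.0 [[280, 155], [316, 137], [322, 149], [287, 167]]
side 247.0 [[454, 152], [465, 138], [519, 182], [508, 195]]
side 451.5 [[230, 148], [267, 129], [273, 141], [237, 160]]
side 2929.0 [[362, 128], [375, 113], [514, 234], [502, 249]]
side 229.0 [[340, 77], [340, 62], [387, 62], [387, 77]]
side 372.0 [[228, 81], [250, 26], [258, 29], [236, 84]]
```

View pics/cl.png

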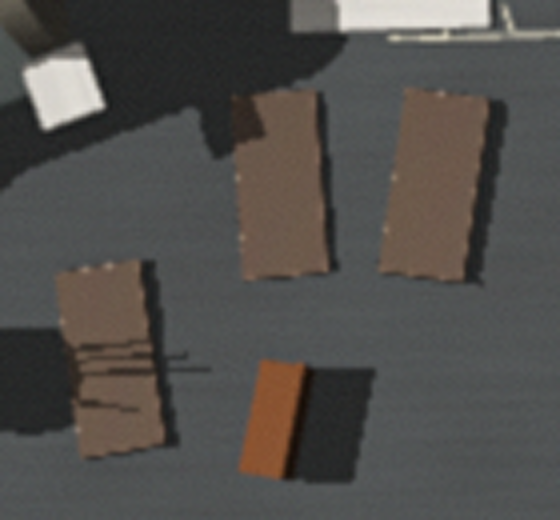

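View pics/cr.png

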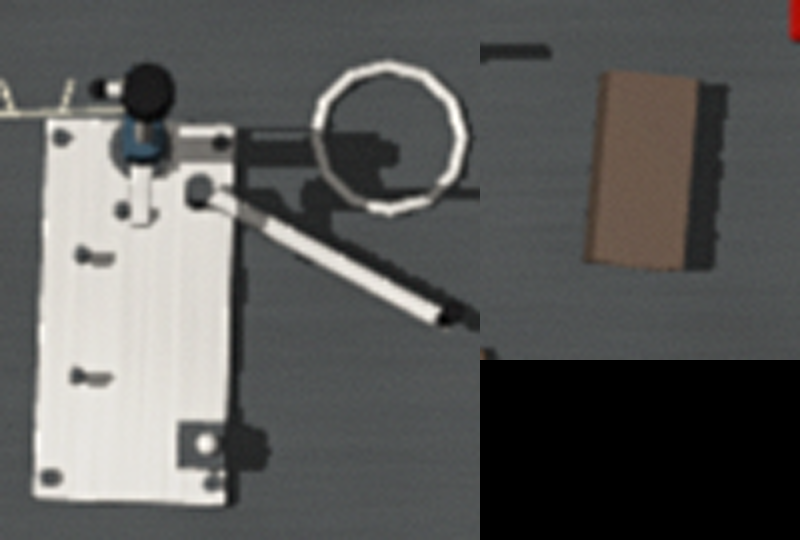

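Left crop: three packers on the bench, and the angle iron (258,420 in the crop) by itself. Right crop: the chosen riser is at (645,170) in the crop with a narrow left side face visible. The foot is at (140,210), the hinge at (200,190) and the keeper handle at (445,315).

```bash
cat >> h.py <<'E'
def rect(P):
    (x,y),(w,h),a=cv2.minAreaRect((P[:,:2]*1000).astype(np.float32)); 
    if w<h: w,h=h,w; a+=90
    a=(a+90)%180-90
    return np.round([x/1000,y/1000,w/1000,h/1000,a],4)
def blob(c,mask,uv,s=6):
    """subpixel contour of the mask blob nearest uv"""
    K=cv2.findContours(mask,cv2.RETR_EXTERNAL,cv2.CHAIN_APPROX_NONE)[0]
    K=[k for k in K if cv2.contourArea(k)>100*1]
    return min(K,key=lambda k:np.linalg.norm(k[:,0].mean(0)-uv))[:,0]
def up(c,x0,y0,x1,y1,s=6):
    return cv2.resize(c["img"][y0:y1,x0:x1],None,fx=s,fy=s,interpolation=cv2.INTER_CUBIC).astype(int)
def topfit(c,u,v,z,r=40,s=6,thr=14):
    x0,y0=u-r,v-r; im=up(c,x0,y0,u+r,v+r,s)
    m=((im[:,:,0]-im[:,:,2])>thr).astype(np.uint8)*255
    m=cv2.morphologyEx(m,cv2.MORPH_CLOSE,np.ones((13,13)))
    k=blob(c,m,(r*s,r*s)); uv=(k+.5)/s-.5+[x0,y0]
    return uv,rect(pt(c,uv,z))
E
python3 - <<'E'
from h import *
c=np.load("t0.npy",allow_pickle=True).item(); s=np.load("s0.npy",allow_pickle=True).item()
for n,u,v,z in(("A",169,200,.009),("B",210,155,.009),("C",250,156,.009),("riser",463,202,.03),("decoy",417,291,.03)):
    print(n,[topfit(c,u,v,z,r=33,thr=t)[1].tolist() for t in(8,14)])
# fixture plate
im=up(c,290,90,370,230); m=(im.min(2)>130).astype(np.uint8)*255
m=cv2.morphologyEx(m,cv2.MORPH_CLOSE,np.ones((61,61)));m=cv2.morphologyEx(m,cv2.MORPH_OPEN,np.ones((91,91)))
k=blob(c,m,(40*6,80*6)); uv=(k+.5)/6-.5+[290,90]
r=rect(pt(c,uv,.012)); print("plate",r, "edge-by-row:")
P=pt(c,uv,.012)
for q in((58,376),(81,256),(202,443)): pass
# studs (base/top guesses), hinge, handle, knob, foot in crop coords of cr.png /4 + (295,90)
for n,q,z in(("stud1",(76,377),.032),("stud2",(81,255),.032),("stud3",(122,211),.032),("hinge",(200,190),.055),("handle",(447,313),.092),("knob",(147,92),.273),("foot",(140,220),.125)):
    print(n,pt(c,np.array(q)/4-.375+[295,90],z).round(4)[0])
E
```

```text
A [[0.4914, 0.4567, 0.1436, 0.0683, 9.0443], [0.4913, 0.457, 0.1423, 0.0665, 8.7995]]
B [[0.6198, 0.3314, 0.1434, 0.0676, 4.0658], [0.6195, 0.3314, 0.1415, 0.0663, 4.0445]]
C [[0.6169, 0.2156, 0.1437, 0.0679, -8.5858], [0.6169, 0.2158, 0.1421, 0.0663, -8.8159]]
riser [[0.464, -0.4009, 0.1444, 0.0739, -7.5978], [0.464, -0.401, 0.1425, 0.0721, -7.5046]]
decoy [[0.2109, -0.2669, 0.1434, 0.0717, 4.4504], [0.2113, -0.267, 0.1409, 0.0694, 4.3234]]
plate [ 0.5823 -0.0222  0.2968  0.1428 -3.0686] edge-by-row:
stud1 [0.5252 0.0218 0.032 ]
stud2 [0.6152 0.0165 0.032 ]
stud3 [ 0.6473 -0.0142  0.032 ]
hinge [ 0.6565 -0.0705  0.055 ]
handle [ 0.5571 -0.2383  0.092 ]
knob [ 0.6675 -0.0271  0.273 ]
foot [ 0.6203 -0.0249  0.125 ]
```

```bash
cat >> h.py <<'E'
def R2(a): a=np.radians(a); return np.array([[np.cos(a),-np.sin(a)],[np.sin(a),np.cos(a)]])
FO=np.array([.5679,-.0218]); FY=-3.2
def fx(x,y,o=None,yaw=None):
    return (FO if o is None else np.array(o))+R2(FY if yaw is None else yaw)@[x,y]
def toolR(yaw):  # tool y along object's y, tool x along -object x, z down
    R=np.diag([-1.,1,-1]); R[:2,:2]=R2(yaw)@R[:2,:2]; return R
def go(*way):
    """way: (x,y,z,yaw) list; prints turn then shift, in tool units, from the measured pose on"""
    o=telemetry.get_obs(); p=o["ee_pos"]; Rc=o["tcp_rot"]
    print("t",round(o["time"],1),"p",np.round(p,4),"w",round(float(o["gripper_width"]),4),"F",np.round(o["force"],1))
    for x,y,z,yw in way:
        Rt=toolR(yw); v=cv2.Rodrigues(np.array(Rc).T@Rt)[0].ravel()
        print(" to",np.round([x,y,z,yw],3),"dr",np.round(v/.1,2),"off",np.round(Rt.T@(np.array([x,y,z])-p)/.02,2))
        p=np.array([x,y,z]); Rc=Rt
E
python3 - <<'E'
from h import *
L=np.array([[-45,41],[45,41],[79,12],[92,-43],[100,0]])/1e3
W=np.array([[.5252,.0218],[.6152,.0165],[.6473,-.0142],[.6565,-.0705],[.6675,-.0271]])
l=L-L.mean(0);w=W-W.mean(0);a=np.arctan2((l[:,0]*w[:,1]-l[:,1]*w[:,0]).sum(),(l*w).sum())
o=W.mean(0)-R2(np.degrees(a))@L.mean(0);print(np.degrees(a),o, np.round(W-o-L@R2(np.degrees(a)).T,4).tolist())
g=fx(-.02,0,[.4637,-.404],-7.5); go((.42,.2,.25,-7.5),(*g,.15,-7.5),(*g,.018,-7.5))
E
```

```text
-3.4217058779506258 [ 0.56762784 -0.02164691] [[0.0, -0.0002], [0.0002, -0.0001], [0.0001, 0.0002], [-0.0004, -0.0004], [0.0001, 0.0005]]
t 0.2 p [0.2059 0.5898 0.2301] w 0.088 F [ 0.1 -0.6  0.1]
 to [ 0.42  0.2   0.25 -7.5 ] dr [-0.01 -0.   -2.05] off [-13.16 -17.93  -0.99]
 to [ 0.444 -0.401  0.15  -7.5  ] dr [0. 0. 0.] off [ -5.11 -29.66   5.  ]
 to [ 0.444 -0.401  0.018 -7.5  ] dr [0. 0. 0.] off [0.  0.  6.6]
```

Emit:
arm_command(offset=[[0,0,-0.5],[0,0,-0.5],[0,0,0],[-1,-1,0],[-1,-1,0],[-1,-1,0],[-1,-1,0],[-1,-1,0],[-1,-1,0],[-1,-1,0]], dr=[[0,0,-0.7],[0,0,-0.7],[0,0,-0.65],[0,0,0],[0,0,0],[0,0,0],[0,0,0],[0,0,0],[0,0,0],[0,0,0]], grip=[-1,-1,-1,-1,-1,-1,-1,-1,-1,-1])

```text
time: 1.03
ee_pos: [0.3272, 0.4317, 0.2506]
tcp_rot: [[-0.991, 0.13, -0.0], [0.13, 0.991, -0.0], [0.0, -0.0, -1.0]]
force: [0.4, 1.3, -0.2]
gripper_width: 0.0877
finger_force: 0.0
```

Emit:
arm_command(offset=[[-1,-1,0],[-1,-1,0],[-1,-1,0],[-1,-1,0],[-1,-1,0],[-1,-1,0],[0,-1,0],[0,-1,0],[0,-1,0],[0,-1,0]], dr=[[0,0,0],[0,0,0],[0,0,0],[0,0,0],[0,0,0],[0,0,0],[0,0,0],[0,0,0],[0,0,0],[0,0,0]], grip=[-1,-1,-1,-1,-1,-1,-1,-1,-1,-1])

```text
time: 1.87
ee_pos: [0.4192, 0.2179, 0.2505]
tcp_rot: [[-0.991, 0.131, -0.0], [0.131, 0.991, -0.0], [0.0, -0.0, -1.0]]
force: [0.1, 0.1, -0.3]
gripper_width: 0.0876
finger_force: 0.0
```

Emit:
arm_command(offset=[[0,-1,0],[0,-1,0],[0,-1,0],[0,-1,0],[0,-1,0],[0,-1,0],[0,-1,0],[0,-1,0],[0,-1,0],[0,-1,0]], dr=[[0,0,0],[0,0,0],[0,0,0],[0,0,0],[0,0,0],[0,0,0],[0,0,0],[0,0,0],[0,0,0],[0,0,0]], grip=[-1,-1,-1,-1,-1,-1,-1,-1,-1,-1])

```text
time: 2.7
ee_pos: [0.393, 0.0198, 0.2507]
tcp_rot: [[-0.991, 0.13, 0.0], [0.13, 0.991, 0.0], [-0.0, 0.0, -1.0]]
force: [-0.1, 0.3, -0.6]
gripper_width: 0.0877
finger_force: 0.0
```

```bash
sed -i 's/^FO=.*/FO=np.array([.5676,-.02165]); FY=-3.42/' h.py; python3 - <<'E'
from h import *
g=fx(-.02,0,[.4637,-.404],-7.5); go((*g,.15,-7.5),(*g,.018,-7.5))
E
```

```text
t 2.7 p [0.393  0.0198 0.2507] w 0.0877 F [-0.1  0.3 -0.6]
 to [ 0.444 -0.401  0.15  -7.5  ] dr [0. 0. 0.] off [ -5.27 -20.55   5.03]
 to [ 0.444 -0.401  0.018 -7.5  ] dr [0. 0. 0.] off [0.  0.  6.6]
```

Emit:
arm_command(offset=[[-0.26,-1,0],[-0.26,-1,0],[-0.26,-1,0],[-0.26,-1,0],[-0.26,-1,0],[-0.26,-1,0],[-0.26,-1,0],[-0.26,-1,0],[-0.26,-1,0],[-0.26,-1,0]], dr=[[0,0,0],[0,0,0],[0,0,0],[0,0,0],[0,0,0],[0,0,0],[0,0,0],[0,0,0],[0,0,0],[0,0,0]], grip=[-1,-1,-1,-1,-1,-1,-1,-1,-1,-1])

```text
time: 3.53
ee_pos: [0.4187, -0.1852, 0.2507]
tcp_rot: [[-0.991, 0.13, 0.0], [0.13, 0.991, 0.0], [-0.0, 0.0, -1.0]]
force: [0.3, 0.4, 0.4]
gripper_width: 0.088
finger_force: 0.0
```

Emit:
arm_command(offset=[[-0.26,-1,0.5],[-0.26,-1,0.5],[-0.26,-1,0.5],[-0.26,-1,0.5],[-0.26,-1,0.5],[-0.26,-1,0.5],[-0.26,-1,0.5],[-0.26,-1,0.5],[-0.26,-1,0.5],[-0.26,-0.8,0.5]], dr=[[0,0,0],[0,0,0],[0,0,0],[0,0,0],[0,0,0],[0,0,0],[0,0,0],[0,0,0],[0,0,0],[0,0,0]], grip=[-1,-1,-1,-1,-1,-1,-1,-1,-1,-1])

```text
time: 4.37
ee_pos: [0.4446, -0.3869, 0.1499]
tcp_rot: [[-0.991, 0.131, -0.0], [0.131, 0.991, -0.0], [0.0, -0.0, -1.0]]
force: [-0.1, 0.2, -0.2]
gripper_width: 0.0877
finger_force: 0.0
```

```bash
python3 - <<'E'
from h import *
g=fx(-.02,0,[.4637,-.404],-7.5); go((*g,.15,-7.5),(*g,.018,-7.5))
c=shot("top"); print(topfit(c,463,202,.03,r=33)[1]); crop(c,400,130,520,250,5,"pics/r1.png")
E
```

```text
t 4.4 p [ 0.4446 -0.3869  0.1499] w 0.0877 F [-0.1  0.2 -0.2]
 to [ 0.444 -0.401  0.15  -7.5  ] dr [-0. -0. -0.] off [-0.06 -0.72 -0.  ]
 to [ 0.444 -0.401  0.018 -7.5  ] dr [0. 0. 0.] off [0.  0.  6.6]
[ 0.4505 -0.4279  0.161   0.1551 -1.0711]
```

View pics/r1.png

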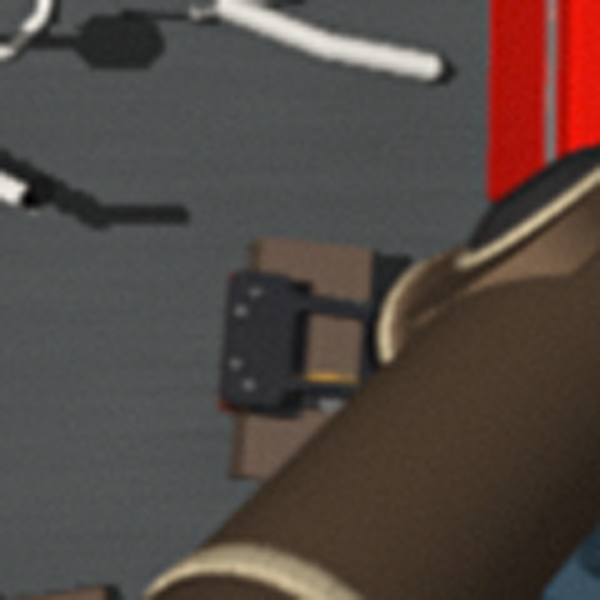

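The gripper is over the chosen riser (crop 300,350), aligned with its long axis. I'll lower and grip.

Emit:
arm_command(offset=[[0,-0.7,0],[0,0,1],[0,0,1],[0,0,1],[0,0,1],[0,0,1],[0,0,1],[0,0,0.6],[0,0,0.3],[0,0,0]], dr=[[0,0,0],[0,0,0],[0,0,0],[0,0,0],[0,0,0],[0,0,0],[0,0,0],[0,0,0],[0,0,0],[0,0,0]], grip=[-1,-1,-1,-1,-1,-1,-1,-1,-1,-1])

```text
time: 5.25
ee_pos: [0.4425, -0.3986, 0.0117]
tcp_rot: [[-0.991, 0.13, -0.002], [0.13, 0.991, 0.001], [0.002, 0.001, -1.0]]
force: [0.2, -0.3, 1.1]
gripper_width: 0.0876
finger_force: 0.0
```

Emit:
arm_command(offset=[[0,0,0],[0,0,0],[0,0,0],[0,0,0],[0,0,0],[0,0,0],[0,0,0],[0,0,0]], dr=[[0,0,0],[0,0,0],[0,0,0],[0,0,0],[0,0,0],[0,0,0],[0,0,0],[0,0,0]], grip=[1,1,1,1,1,1,1,1])

```text
time: 5.92
ee_pos: [0.4434, -0.4002, 0.0136]
tcp_rot: [[-0.991, 0.131, 0.001], [0.131, 0.991, -0.001], [-0.002, -0.001, -1.0]]
force: [-0.8, -1.4, 5.7]
gripper_width: 0.064
finger_force: 30.0
```

Emit:
arm_command(offset=[[0,0,-0.5],[0,0,-1],[0,0,-1],[0,0,-1],[0,0,-1],[0,0,-1],[0,0,-1],[0,0,-1],[0,0,-1],[0,0,0]], dr=[[0,0,0],[0,0,0],[0,0,0],[0,0,0],[0,0,0],[0,0,0],[0,0,0],[0,0,0],[0,0,0],[0,0,0]], grip=[1,1,1,1,1,1,1,1,1,1])

```text
time: 6.75
ee_pos: [0.4437, -0.4, 0.186]
tcp_rot: [[-0.991, 0.131, 0.004], [0.131, 0.991, -0.002], [-0.004, -0.001, -1.0]]
force: [0.5, -0.5, -4.8]
gripper_width: 0.0637
finger_force: 30.0
```

```bash
python3 - <<'E'
from h import *
g=fx(-.17,0);h=fx(-.02,0); go((.40,-.2,.2,FY),(*g,.2,FY),(*g,.06,FY),(*h,.06,FY),(*h,.0245,FY))
E
```

```text
t 6.8 p [ 0.4437 -0.4     0.186 ] w 0.0637 F [ 0.5 -0.5 -4.8]
 to [ 0.4  -0.2   0.2  -3.42] dr [-0.01  0.04 -0.71] off [ 2.78  9.85 -0.7 ]
 to [ 0.398 -0.012  0.2   -3.42 ] dr [0. 0. 0.] off [0.67 9.4  0.  ]
 to [ 0.398 -0.012  0.06  -3.42 ] dr [0. 0. 0.] off [0. 0. 7.]
 to [ 0.548 -0.02   0.06  -3.42 ] dr [0. 0. 0.] off [-7.5  0.   0. ]
 to [ 0.548 -0.02   0.024 -3.42 ] dr [0. 0. 0.] off [0.   0.   1.78]
```

Emit:
arm_command(offset=[[0.3,1,0],[0.3,1,0],[0.3,1,0],[0.3,1,0],[0.3,1,0],[0.3,1,0],[0.3,1,0],[0.3,1,0],[0.3,1,0],[0.3,1,0]], dr=[[0,0,-0.35],[0,0,-0.36],[0,0,0],[0,0,0],[0,0,0],[0,0,0],[0,0,0],[0,0,0],[0,0,0],[0,0,0]], grip=[1,1,1,1,1,1,1,1,1,1])

```text
time: 7.58
ee_pos: [0.3957, -0.194, 0.1815]
tcp_rot: [[-0.998, 0.059, -0.002], [0.059, 0.998, 0.001], [0.002, 0.001, -1.0]]
force: [0.2, 0.7, -5.5]
gripper_width: 0.0638
finger_force: 30.0
```

Emit:
arm_command(offset=[[0,1,0],[0,1,0],[0,1,0],[0,1,0],[0,1,0],[0,1,0],[0,1,0],[0,1,0],[0,1,0],[0,0,0]], dr=[[0,0,0],[0,0,0],[0,0,0],[0,0,0],[0,0,0],[0,0,0],[0,0,0],[0,0,0],[0,0,0],[0,0,0]], grip=[1,1,1,1,1,1,1,1,1,1])

```text
time: 8.42
ee_pos: [0.4069, -0.0122, 0.1816]
tcp_rot: [[-0.998, 0.055, -0.002], [0.055, 0.998, 0.001], [0.002, 0.001, -1.0]]
force: [-0.7, 0.8, -4.2]
gripper_width: 0.0638
finger_force: 30.0
```

```bash
python3 - <<'E'
from h import *
g=fx(-.17,0);h=fx(-.02,0); go((*g,.06,FY),(*h,.06,FY),(*h,.0255,FY))
E
```

```text
t 8.4 p [ 0.4069 -0.0122  0.1816] w 0.0638 F [-0.7  0.8 -4.2]
 to [ 0.398 -0.012  0.06  -3.42 ] dr [ 0.01 -0.02  0.04] off [0.45 0.01 6.08]
 to [ 0.548 -0.02   0.06  -3.42 ] dr [0. 0. 0.] off [-7.5  0.   0. ]
 to [ 0.548 -0.02   0.026 -3.42 ] dr [0. 0. 0.] off [0.   0.   1.72]
```

Emit:
arm_command(offset=[[0,0,1],[0,0,1],[0,0,1],[0,0,1],[0,0,1],[0,0,0.8],[0,0,0]], dr=[[0,0,0.04],[0,0,0],[0,0,0],[0,0,0],[0,0,0],[0,0,0],[0,0,0]], grip=[1,1,1,1,1,1,1])

```text
time: 9.0
ee_pos: [0.405, -0.0164, 0.0637]
tcp_rot: [[-0.998, 0.064, -0.006], [0.064, 0.998, -0.001], [0.006, -0.002, -1.0]]
force: [-0.3, -0.2, -5.3]
gripper_width: 0.0642
finger_force: 30.0
```

Emit:
arm_command(offset=[[-0.8,0,0],[-0.8,0,0],[-0.8,0,0],[-0.8,0,0],[-0.8,0,0],[-0.8,0,0],[-0.8,0,0],[-0.8,0,0],[-0.6,0,0],[0,0,0]], dr=[[0,0,0],[0,0,0],[0,0,0],[0,0,0],[0,0,0],[0,0,0],[0,0,0],[0,0,0],[0,0,0],[0,0,0]], grip=[1,1,1,1,1,1,1,1,1,1])

```text
time: 9.83
ee_pos: [0.5499, -0.0252, 0.0673]
tcp_rot: [[-0.998, 0.064, 0.002], [0.064, 0.998, -0.001], [-0.002, -0.001, -1.0]]
force: [1.1, -1.1, -4.6]
gripper_width: 0.0636
finger_force: 30.0
```

```bash
python3 - <<'E'
from h import *
h=fx(-.02,0); go((*h,.0255,FY))
c=shot("top"); s=shot("side"); np.save("t1.npy",c,allow_pickle=True); np.save("s1.npy",s,allow_pickle=True)
im=np.zeros((560,800,3),np.uint8)
im[:,:400]=cv2.resize(c["img"][90:230,280:380,::-1],(400,560),interpolation=cv2.INTER_CUBIC)
im[:480,400:]=cv2.resize(s["img"][150:270,300:400,::-1],(400,480),interpolation=cv2.INTER_CUBIC)
cv2.imwrite("pics/n1.png",im)
E
```

```text
t 9.8 p [ 0.5499 -0.0252  0.0673] w 0.0636 F [ 1.1 -1.1 -4.6]
 to [ 0.548 -0.02   0.026 -3.42 ] dr [-0.01  0.02 -0.04] off [0.13 0.23 2.09]
```

View pics/n1.png

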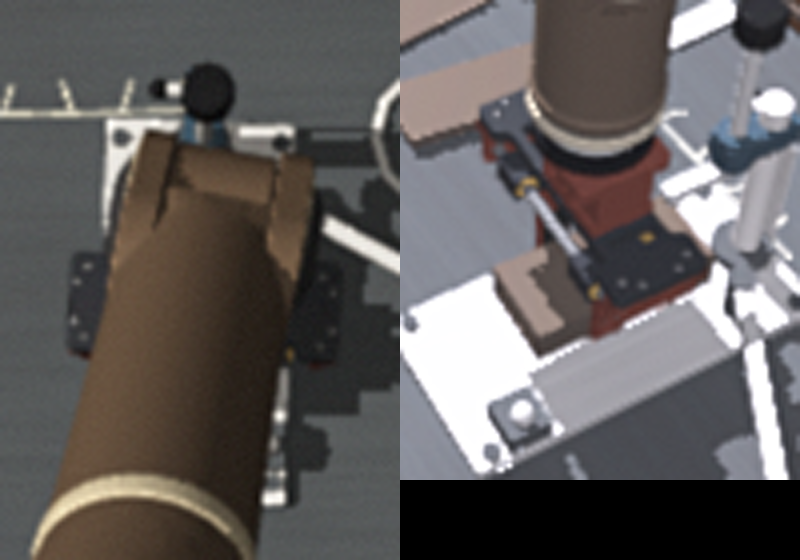

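The riser is held in line under the raised foot (side crop 540,310), clear of the column. I'll trim y, then lower.

Emit:
arm_command(offset=[[0.13,0.23,0],[0,0,0],[0,0,0],[0,0,0.5],[0,0,0.5],[0,0,0.4],[0,0,0.2],[0,0,0],[0,0,0]], dr=[[0,0,-0.04],[0,0,0],[0,0,0],[0,0,0],[0,0,0],[0,0,0],[0,0,0],[0,0,0],[0,0,0]], grip=[1,1,1,1,1,1,1,1,1])

```text
time: 10.68
ee_pos: [0.545, -0.0203, 0.034]
tcp_rot: [[-0.998, 0.06, -0.001], [0.06, 0.998, -0.0], [0.001, -0.0, -1.0]]
force: [0.3, 0.4, -5.2]
gripper_width: 0.0639
finger_force: 30.0
```

```bash
python3 - <<'E'
from h import *
h=fx(-.02,0); go((*h,.0256,FY))
E
```

```text
t 10.7 p [ 0.545  -0.0203  0.034 ] w 0.0639 F [ 0.3  0.4 -5.2]
 to [ 0.548 -0.02   0.026 -3.42 ] dr [-0.   -0.01 -0.  ] off [-0.13  0.    0.42]
```

Emit:
arm_command(offset=[[-0.1,0,0],[0,0,0],[0,0,0.2],[0,0,0.15],[0,0,0.08],[0,0,0],[0,0,0]], dr=[[0,0,0],[0,0,0],[0,0,0],[0,0,0],[0,0,0],[0,0,0],[0,0,0]], grip=[1,1,1,1,1,1,1])

```text
time: 11.27
ee_pos: [0.5473, -0.0202, 0.026]
tcp_rot: [[-0.998, 0.06, -0.0], [0.06, 0.998, 0.0], [0.0, 0.0, -1.0]]
force: [0.2, -0.3, -5.1]
gripper_width: 0.0642
finger_force: 30.0
```

Emit:
arm_command(offset=[[0,0,0.05],[0,0,0.05],[0,0,0]], dr=[[0,0,0],[0,0,0],[0,0,0]], grip=[1,1,1])

```text
time: 11.52
ee_pos: [0.5474, -0.0202, 0.0255]
tcp_rot: [[-0.998, 0.06, 0.0], [0.06, 0.998, 0.001], [-0.0, 0.001, -1.0]]
force: [-7.1, 1.3, 15.1]
gripper_width: 0.0641
finger_force: 30.0
```

Emit:
arm_command(offset=[[0,0,-0.04],[0,0,0],[0,0,0],[0,0,0],[0,0,0],[0,0,0],[0,0,-0.5],[0,0,-1],[0,0,-1],[0,0,-1]], dr=[[0,0,0],[0,0,0],[0,0,0],[0,0,0],[0,0,0],[0,0,0],[0,0,0],[0,0,0],[0,0,0],[0,0,0]], grip=[1,1,-1,-1,-1,-1,-1,-1,-1,-1])

```text
time: 12.35
ee_pos: [0.5473, -0.0204, 0.0961]
tcp_rot: [[-0.998, 0.06, -0.0], [0.06, 0.998, -0.0], [0.0, -0.0, -1.0]]
force: [0.3, 0.9, -0.9]
gripper_width: 0.0876
finger_force: 0.0
```

Emit:
arm_command(offset=[[0.7,0,-1],[0.7,0,-1],[0.7,0,-1],[0.7,0,-1],[0.7,0,-1],[0.7,0,-1],[0.7,0,-1],[0.7,0,-1],[0,0,-1],[0,0,-1]], dr=[[0,0,0],[0,0,0],[0,0,0],[0,0,0],[0,0,0],[0,0,0],[0,0,0],[0,0,0],[0,0,0],[0,0,0]], grip=[-1,-1,-1,-1,-1,-1,-1,-1,-1,-1])

```text
time: 13.18
ee_pos: [0.4347, -0.0138, 0.2967]
tcp_rot: [[-0.998, 0.06, 0.001], [0.06, 0.998, 0.001], [-0.001, 0.001, -1.0]]
force: [0.9, 0.3, -0.4]
gripper_width: 0.0879
finger_force: 0.0
```

Emit:
arm_command(offset=[[0,1,-1],[0,1,-1],[0,1,-1],[0,1,0],[0,1,0],[0,1,0],[0,1,0],[0,1,0],[0,1,0],[0,0,0]], dr=[[0,0,0],[0,0,0],[0,0,0],[0,0,0],[0,0,0],[0,0,0],[0,0,0],[0,0,0],[0,0,0],[0,0,0]], grip=[1,1,1,1,1,1,1,1,1,1])

```text
time: 14.02
ee_pos: [0.4457, 0.1699, 0.3551]
tcp_rot: [[-0.998, 0.055, -0.0], [0.055, 0.998, 0.001], [0.0, 0.001, -1.0]]
force: [-1.2, 0.0, -1.4]
gripper_width: 0.0244
finger_force: 0.0
```

```bash
python3 - <<'E'
from h import *
k=fx(.1,0); go((*k,.31,FY),(*k,.283,FY))
c=shot("top"); s=shot("side"); np.save("t1.npy",c,allow_pickle=True); np.save("s1.npy",s,allow_pickle=True)
im=np.zeros((560,800,3),np.uint8)
im[:,:400]=cv2.resize(c["img"][90:230,280:380,::-1],(400,560),interpolation=cv2.INTER_CUBIC)
im[:480,400:]=cv2.resize(s["img"][150:270,300:400,::-1],(400,480),interpolation=cv2.INTER_CUBIC)
cv2.imwrite("pics/n2.png",im)
E
```

```text
t 14.0 p [0.4457 0.1699 0.3551] w 0.0244 F [-1.2  0.  -1.4]
 to [ 0.667 -0.028  0.31  -3.42 ] dr [ 0.01 -0.    0.04] off [-11.66  -9.19   2.25]
 to [ 0.667 -0.028  0.283 -3.42 ] dr [0. 0. 0.] off [0.   0.   1.35]
```

View pics/n2.png

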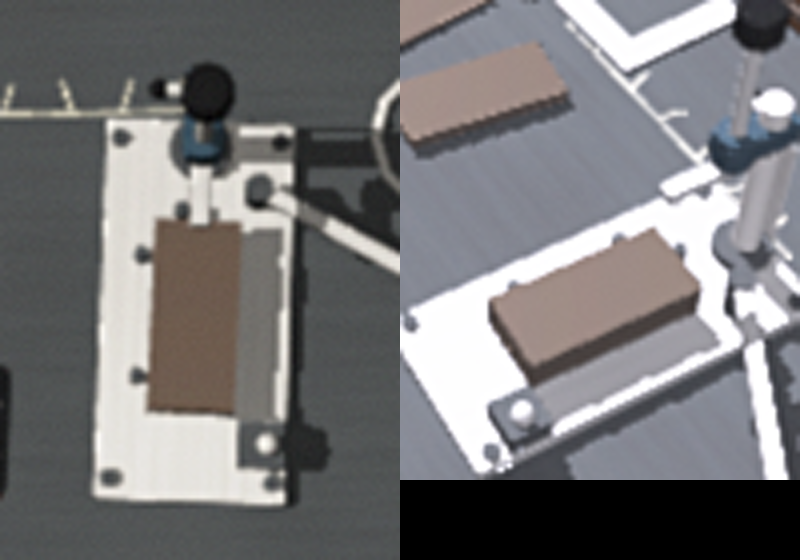

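The riser lies in the nest, parallel to the studs (top crop 195,315). I'll measure it, and re-measure the packers at the same time.

```bash
cat >> h.py <<'E'
def loc(p): return R2(-FY)@(np.array(p[:2])-FO)
def minpk(c,cands=((169,200),(210,155),(250,156)),z=.009):
    for n,(u,v) in zip("ABC",cands): print(n,topfit(c,u,v,z,r=33)[1])
E
python3 - <<'E'
from h import *
c=np.load("t1.npy",allow_pickle=True).item()
r=topfit(c,329,168,.042,r=33)[1]; print(r,loc(r)); minpk(c)
E
```

```text
[ 0.567  -0.0208  0.1469  0.067  -3.756 ] [-0.00064964  0.00081269]
A [0.4899 0.4264 0.1985 0.1431 0.2616]
B [ 0.6076  0.3304  0.1978  0.1677 88.8689]
C [ 0.6051  0.2437  0.1721  0.1364 -1.1298]
```

Emit:
arm_command(offset=[[-1,-0.9,0],[-1,-0.9,0],[-1,-0.9,0],[-1,-0.9,0],[-1,-0.9,0],[-1,-0.9,0],[-1,-0.9,0],[-1,-0.9,0],[-1,-0.9,0],[-1,-0.9,0]], dr=[[0,0,0.04],[0,0,0],[0,0,0],[0,0,0],[0,0,0],[0,0,0],[0,0,0],[0,0,0],[0,0,0],[0,0,0]], grip=[1,1,1,1,1,1,1,1,1,1])

```text
time: 14.95
ee_pos: [0.6347, -0.0291, 0.3555]
tcp_rot: [[-0.998, 0.066, 0.0], [0.066, 0.998, -0.001], [-0.0, -0.001, -1.0]]
force: [0.3, 1.0, 0.1]
gripper_width: 0.0005
finger_force: 0.0
```

Emit:
arm_command(offset=[[-1,-0.2,0],[-0.65,0,0],[0,0,0.8],[0,0,0.8],[0,0,0.8],[0,0,0],[0,0,0]], dr=[[0,0,0],[0,0,0],[0,0,0],[0,0,0],[0,0,0],[0,0,0],[0,0,0]], grip=[1,1,1,1,1,1,1])

```text
time: 15.53
ee_pos: [0.6665, -0.0335, 0.3069]
tcp_rot: [[-0.998, 0.065, -0.001], [0.065, 0.998, -0.001], [0.001, -0.001, -1.0]]
force: [1.0, -0.2, 1.5]
gripper_width: 0.0005
finger_force: 0.0
```

```bash
python3 - <<'E'
from h import *
k=fx(.1,0); go((*k,.283,FY),(*k,.208,FY))
E
```

```text
t 15.5 p [ 0.6665 -0.0335  0.3069] w 0.0005 F [ 1.  -0.2  1.5]
 to [ 0.667 -0.028  0.283 -3.42 ] dr [-0.01 -0.01 -0.06] off [-0.03  0.3   1.2 ]
 to [ 0.667 -0.028  0.208 -3.42 ] dr [0. 0. 0.] off [0.   0.   3.75]
```

Emit:
arm_command(offset=[[0,0.3,0],[0,0,0.6],[0,0,0.5],[0,0,0.5],[0,0,0.5],[0,0,0.5],[0,0,0.5],[0,0,0.5],[0,0,0.5],[0,0,0]], dr=[[0,0,-0.06],[0,0,0],[0,0,0],[0,0,0],[0,0,0],[0,0,0],[0,0,0],[0,0,0],[0,0,0],[0,0,0]], grip=[1,1,1,1,1,1,1,1,1,1])

```text
time: 16.37
ee_pos: [0.6677, -0.0259, 0.2232]
tcp_rot: [[-0.998, 0.057, -0.0], [0.057, 0.998, 0.0], [0.0, 0.0, -1.0]]
force: [0.9, 1.4, 6.8]
gripper_width: 0.0005
finger_force: 3.2
```

Emit:
arm_command(offset=[[0,0,0.2],[0,0,0.1],[0,0,0.1],[0,0,0.1],[0,0,0]], dr=[[0,0,0],[0,0,0],[0,0,0],[0,0,0],[0,0,0]], grip=[1,1,1,1,1])

```text
time: 16.78
ee_pos: [0.6677, -0.0259, 0.2152]
tcp_rot: [[-0.998, 0.058, 0.001], [0.058, 0.998, 0.001], [-0.0, 0.001, -1.0]]
force: [-0.6, 2.2, 6.1]
gripper_width: 0.0005
finger_force: 3.5
```

Emit:
arm_command(offset=[[0,0,0.1],[0,0,0.1],[0,0,0.07],[0,0,0.05],[0,0,0]], dr=[[0,0,0],[0,0,0],[0,0,0],[0,0,0],[0,0,0]], grip=[1,1,1,1,1])

```text
time: 17.2
ee_pos: [0.6677, -0.0259, 0.209]
tcp_rot: [[-0.998, 0.058, 0.001], [0.058, 0.998, 0.001], [-0.001, 0.001, -1.0]]
force: [-0.0, 1.4, 7.7]
gripper_width: 0.0005
finger_force: 3.7
```

Emit:
arm_command(offset=[[0,0,0.05],[0,0,0.05],[0,0,0]], dr=[[0,0,0],[0,0,0],[0,0,0]], grip=[1,1,1])

```text
time: 17.45
ee_pos: [0.6678, -0.0259, 0.2084]
tcp_rot: [[-0.998, 0.058, 0.001], [0.058, 0.998, 0.001], [-0.001, 0.001, -1.0]]
force: [-4.4, 2.3, 14.0]
gripper_width: 0.0
finger_force: 7.1
```

Contact at a reading of about 0.073. I'll hold it, then let the foot up.

Emit:
arm_command(offset=[[0,0,0.02],[0,0,0],[0,0,0],[0,0,0],[0,0,0],[0,0,0],[0,0,0],[0,0,0],[0,0,0],[0,0,0]], dr=[[0,0,0],[0,0,0],[0,0,0],[0,0,0],[0,0,0],[0,0,0],[0,0,0],[0,0,0],[0,0,0],[0,0,0]], grip=[1,1,1,1,1,1,1,1,1,1])

```text
time: 18.28
ee_pos: [0.6678, -0.0259, 0.2084]
tcp_rot: [[-0.998, 0.058, 0.002], [0.058, 0.998, 0.001], [-0.002, 0.001, -1.0]]
force: [-4.3, 1.9, 16.4]
gripper_width: 0.0003
finger_force: 8.2
```

Emit:
arm_command(offset=[[0,0,0],[0,0,0],[0,0,0],[0,0,-0.3],[0,0,-0.6],[0,0,-0.6],[0,0,-0.6],[0,0,-0.6],[0,0,-0.6],[0,0,-0.6]], dr=[[0,0,0],[0,0,0],[0,0,0],[0,0,0],[0,0,0],[0,0,0],[0,0,0],[0,0,0],[0,0,0],[0,0,0]], grip=[1,1,1,1,1,1,1,1,1,1])

```text
time: 19.12
ee_pos: [0.6674, -0.0262, 0.285]
tcp_rot: [[-0.998, 0.058, -0.0], [0.058, 0.998, -0.0], [0.0, -0.0, -1.0]]
force: [0.4, 1.0, -0.0]
gripper_width: 0.0005
finger_force: 0.0
```

Emit:
arm_command(offset=[[0,0,-1],[0,0,-1],[0,0,-0.5],[0.8,1,0],[0.8,1,0],[0.8,1,0],[0.8,1,0],[0.8,1,0],[0.8,1,0],[0.8,1,0]], dr=[[0,0,0],[0,0,0],[0,0,0],[0,0,0],[0,0,0],[0,0,0],[0,0,0],[0,0,0],[0,0,0],[0,0,0]], grip=[1,1,1,1,-1,-1,-1,-1,-1,-1])

```text
time: 19.95
ee_pos: [0.5626, 0.1202, 0.3335]
tcp_rot: [[-0.998, 0.058, -0.001], [0.058, 0.998, -0.001], [0.001, -0.001, -1.0]]
force: [0.5, -0.4, -0.4]
gripper_width: 0.0366
finger_force: 0.0
```

```bash
python3 - <<'E'
from h import *
c=shot("top"); np.save("t2.npy",c,allow_pickle=True); minpk(c)
r=topfit(c,329,168,.042,r=33)[1]; print(r,loc(r))
g=fx(-.02,0,[.6169,.2158],-8.7); go((*g,.12,-8.7),(*g,.010,-8.7))
crop(c,140,90,400,240,3,"pics/m2.png")
E
```

```text
A [0.4914 0.4569 0.1425 0.0666 8.7043]
B [ 0.6225  0.3004  0.2008  0.1352 -0.2166]
C [ 0.6181  0.2124  0.2008  0.198  -0.6824]
[ 0.568  -0.0208  0.146   0.0672 -3.8615] [0.00034858 0.00087235]
t 20.0 p [0.5602 0.1257 0.3335] w 0.0413 F [-0.9  3.  -0.8]
 to [ 0.597  0.219  0.12  -8.7  ] dr [ 0.01 -0.03  0.99] off [-1.12  4.88 10.68]
 to [ 0.597  0.219  0.01  -8.7  ] dr [0. 0. 0.] off [0.  0.  5.5]
```

View pics/m2.png

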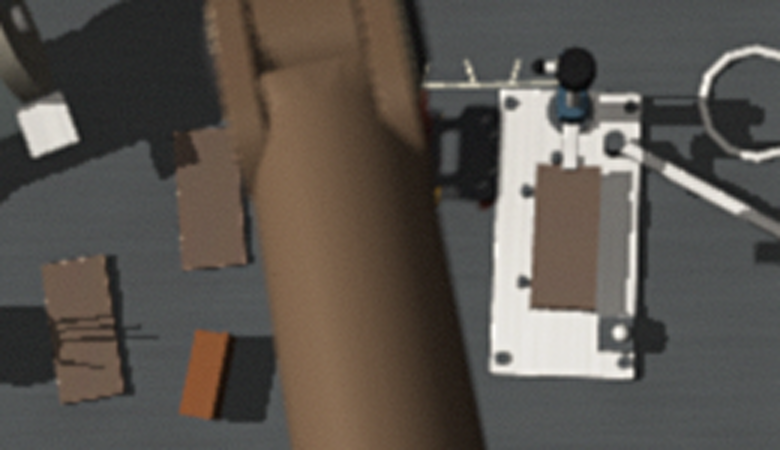

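The packers at left are unmoved and the riser is still seated. C is hidden by the arm, so I'll check it in the side view against the first side picture.

```bash
cat >> h.py <<'E'
def sidecheck(c,names="ABC"):
    s0=np.load("s0.npy",allow_pickle=True).item()
    for n,(u,v) in zip("ABC",((252,145),(302,153),(319,173))):
        if n in names: print(n,"now",topfit(c,u,v,.009,r=26)[1],"start",topfit(s0,u,v,.009,r=26)[1])
E
python3 - <<'E'
from h import *
sidecheck(shot("side"))
E
```

```text
A now [0.4888 0.4557 0.1405 0.0668 8.8256] start [0.4888 0.4557 0.1405 0.0668 8.7537]
B now [0.617  0.3295 0.14   0.0666 4.4844] start [0.6171 0.3293 0.1401 0.066  4.6773]
C now [ 0.6153  0.2165  0.1413  0.0661 -9.1281] start [ 0.6153  0.2164  0.1413  0.0663 -9.2254]
```

Emit:
arm_command(offset=[[0,0,0],[-0.2,1,0.5],[-0.2,1,1],[-0.2,1,1],[-0.2,1,1],[-0.2,0.8,1],[-0.1,0,1],[0,0,1],[0,0,1],[0,0,0]], dr=[[0,0,0.6],[0,0,0.4],[0,0,0],[0,0,0],[0,0,0],[0,0,0],[0,0,0],[0,0,0],[0,0,0],[0,0,0]], grip=[-1,-1,-1,-1,-1,-1,-1,-1,-1,-1])

```text
time: 20.88
ee_pos: [0.598, 0.2097, 0.1794]
tcp_rot: [[-0.987, 0.158, -0.007], [0.158, 0.987, -0.004], [0.006, -0.005, -1.0]]
force: [-0.8, -1.3, -0.5]
gripper_width: 0.0879
finger_force: 0.0
```

```bash
python3 - <<'E'
from h import *
g=fx(-.02,0,[.6167,.2158],-8.7); go((*g,.010,-8.7))
E
```

```text
t 20.9 p [0.598  0.2097 0.1794] w 0.0879 F [-0.8 -1.3 -0.5]
 to [ 0.597  0.219  0.01  -8.7  ] dr [-0.05 -0.06 -0.07] off [0.12 0.44 8.47]
```

Emit:
arm_command(offset=[[0.1,0.44,0],[0,0,1],[0,0,1],[0,0,1],[0,0,1],[0,0,1],[0,0,1],[0,0,1],[0,0,0.6],[0,0,0]], dr=[[0,0,-0.07],[0,0,0],[0,0,0],[0,0,0],[0,0,0],[0,0,0],[0,0,0],[0,0,0],[0,0,0],[0,0,0]], grip=[-1,-1,-1,-1,-1,-1,-1,-1,-1,-1])

```text
time: 21.72
ee_pos: [0.5986, 0.2207, 0.0306]
tcp_rot: [[-0.989, 0.15, -0.002], [0.15, 0.989, -0.001], [0.002, -0.001, -1.0]]
force: [-0.6, 0.8, -0.1]
gripper_width: 0.0876
finger_force: 0.0
```

```bash
python3 - <<'E'
from h import *
g=fx(-.02,0,[.6167,.2158],-8.7); go((*g,.010,-8.7))
E
```

```text
t 21.7 p [0.5986 0.2207 0.0306] w 0.0876 F [-0.6  0.8 -0.1]
 to [ 0.597  0.219  0.01  -8.7  ] dr [-0.01 -0.02  0.02] off [ 0.07 -0.1   1.03]
```

Emit:
arm_command(offset=[[0.07,-0.1,0.5],[0,0,0.45],[0,0,0],[0,0,0]], dr=[[0,0,0.02],[0,0,0],[0,0,0],[0,0,0]], grip=[-1,-1,-1,-1])

```text
time: 22.05
ee_pos: [0.5977, 0.2188, 0.0132]
tcp_rot: [[-0.988, 0.152, -0.0], [0.152, 0.988, 0.0], [0.0, 0.0, -1.0]]
force: [0.7, 0.3, 0.6]
gripper_width: 0.0878
finger_force: 0.0
```

Emit:
arm_command(offset=[[0,0,0],[0,0,0],[0,0,0],[0,0,0],[0,0,0],[0,0,0],[0,0,0]], dr=[[0,0,0],[0,0,0],[0,0,0],[0,0,0],[0,0,0],[0,0,0],[0,0,0]], grip=[1,1,1,1,1,1,1])

```text
time: 22.63
ee_pos: [0.5977, 0.2181, 0.0134]
tcp_rot: [[-0.988, 0.153, -0.0], [0.153, 0.988, -0.001], [-0.0, -0.001, -1.0]]
force: [-1.8, -2.5, 5.5]
gripper_width: 0.0632
finger_force: 30.0
```

Emit:
arm_command(offset=[[0,0,-0.4],[0,0,-0.8],[0,0,-1],[0,0,-1],[0,0,-1],[0,0,-1],[0,0,-1],[0,0,-1],[0,0,0]], dr=[[0,0,0],[0,0,0],[0,0,0],[0,0,0],[0,0,0],[0,0,0],[0,0,0],[0,0,0],[0,0,0]], grip=[1,1,1,1,1,1,1,1,1])

```text
time: 23.38
ee_pos: [0.5988, 0.2198, 0.1603]
tcp_rot: [[-0.988, 0.152, 0.004], [0.152, 0.988, 0.002], [-0.003, 0.003, -1.0]]
force: [0.4, 0.1, -8.9]
gripper_width: 0.0636
finger_force: 30.0
```

```bash
python3 - <<'E'
from h import *
go((.40,.15,.16,FY),(*fx(-.17,0),.16,FY),(*fx(-.17,0),.075,FY),(*fx(-.02,0),.075,FY))
E
```

```text
t 23.4 p [0.5988 0.2198 0.1603] w 0.0636 F [ 0.4  0.1 -8.9]
 to [ 0.4   0.15  0.16 -3.42] dr [ 0.03  0.03 -0.93] off [ 9.71 -4.08  0.01]
 to [ 0.398 -0.012  0.16  -3.42 ] dr [0. 0. 0.] off [-0.38 -8.07  0.  ]
 to [ 0.398 -0.012  0.075 -3.42 ] dr [0. 0. 0.] off [0.   0.   4.25]
 to [ 0.548 -0.02   0.075 -3.42 ] dr [0. 0. 0.] off [-7.5  0.   0. ]
```

Emit:
arm_command(offset=[[1,-0.3,0],[1,-0.4,0],[1,-0.4,0],[1,-0.4,0],[1,-0.4,0],[1,-0.4,0],[1,-0.4,0],[1,-0.4,0],[1,-0.5,0],[0.7,-0.5,0]], dr=[[0,0,-0.3],[0,0,-0.3],[0,0,-0.33],[0,0,0],[0,0,0],[0,0,0],[0,0,0],[0,0,0],[0,0,0],[0,0,0]], grip=[1,1,1,1,1,1,1,1,1,1])

```text
time: 24.22
ee_pos: [0.3949, 0.1519, 0.1555]
tcp_rot: [[-0.998, 0.059, -0.003], [0.059, 0.998, -0.001], [0.003, -0.001, -1.0]]
force: [-0.8, -1.0, -8.2]
gripper_width: 0.0636
finger_force: 30.0
```

Emit:
arm_command(offset=[[0,-1,0],[0,-1,0],[0,-1,0],[0,-1,0],[0,-1,0.3],[0,-1,0.8],[0,-1,0.8],[0,-1,0.8],[0,0,0.8],[0,0,0.7]], dr=[[0,0,0],[0,0,0],[0,0,0],[0,0,0],[0,0,0],[0,0,0],[0,0,0],[0,0,0],[0,0,0],[0,0,0]], grip=[1,1,1,1,1,1,1,1,1,1])

```text
time: 25.05
ee_pos: [0.3872, -0.0084, 0.0714]
tcp_rot: [[-0.998, 0.062, -0.002], [0.062, 0.998, -0.001], [0.002, -0.001, -1.0]]
force: [-0.1, 0.6, -8.6]
gripper_width: 0.0636
finger_force: 30.0
```

```bash
python3 - <<'E'
from h import *
go((*fx(-.0187,.0002),.075,FY),(*fx(-.0187,.0002),.0554,FY))
E
```

```text
t 25.1 p [ 0.3872 -0.0084  0.0714] w 0.0636 F [-0.1  0.6 -8.6]
 to [ 0.549 -0.02   0.075 -3.42 ] dr [-0.01 -0.02 -0.03] off [-8.11 -0.11 -0.18]
 to [ 0.549 -0.02   0.055 -3.42 ] dr [0. 0. 0.] off [0.   0.   0.98]
```

Emit:
arm_command(offset=[[-0.8,-0.1,-0.3],[-1,0,0],[-1,0,0],[-1,0,0],[-1,0,0],[-1,0,0],[-1,0,0],[-0.8,0,0],[-0.5,0,0],[0,0,0]], dr=[[0,0,-0.03],[0,0,0],[0,0,0],[0,0,0],[0,0,0],[0,0,0],[0,0,0],[0,0,0],[0,0,0],[0,0,0]], grip=[1,1,1,1,1,1,1,1,1,1])

```text
time: 25.88
ee_pos: [0.5515, -0.0183, 0.078]
tcp_rot: [[-0.998, 0.056, 0.0], [0.056, 0.998, -0.001], [-0.0, -0.001, -1.0]]
force: [0.6, -0.7, -9.0]
gripper_width: 0.0634
finger_force: 30.0
```

Emit:
arm_command(offset=[[0,0,0],[0,0,0]], dr=[[0,0,0],[0,0,0]], grip=[1,1])

```text
time: 26.05
ee_pos: [0.5484, -0.0184, 0.0782]
tcp_rot: [[-0.998, 0.057, -0.003], [0.057, 0.998, 0.0], [0.003, -0.0, -1.0]]
force: [-0.2, -0.8, -8.0]
gripper_width: 0.0635
finger_force: 30.0
```

```bash
python3 - <<'E'
from h import *
go((*fx(-.0187,.0002),.0554,FY))
E
```

```text
t 26.1 p [ 0.5484 -0.0184  0.0782] w 0.0635 F [-0.2 -0.8 -8. ]
 to [ 0.549 -0.02   0.055 -3.42 ] dr [-0.   -0.03  0.03] off [-0.03 -0.09  1.14]
```

Emit:
arm_command(offset=[[-0.03,-0.09,0.3],[0,0,0.3],[0,0,0.2],[0,0,0.1],[0,0,0],[0,0,0]], dr=[[0,0,0.03],[0,0,0],[0,0,0],[0,0,0],[0,0,0],[0,0,0]], grip=[1,1,1,1,1,1])

```text
time: 26.55
ee_pos: [0.5505, -0.0203, 0.0609]
tcp_rot: [[-0.998, 0.06, -0.0], [0.06, 0.998, -0.0], [0.0, -0.0, -1.0]]
force: [-0.3, 0.5, -8.9]
gripper_width: 0.0635
finger_force: 30.0
```

```bash
python3 - <<'E'
from h import *
go((*fx(-.0187,.0002),.0554,FY))
E
```

```text
t 26.6 p [ 0.5505 -0.0203  0.0609] w 0.0635 F [-0.3  0.5 -8.9]
 to [ 0.549 -0.02   0.055 -3.42 ] dr [-0. -0. -0.] off [ 0.08 -0.    0.27]
```

Emit:
arm_command(offset=[[0.08,0,0.1],[0,0,0.1],[0,0,0.05],[0,0,0]], dr=[[0,0,0],[0,0,0],[0,0,0],[0,0,0]], grip=[1,1,1,1])

```text
time: 26.88
ee_pos: [0.549, -0.0202, 0.0562]
tcp_rot: [[-0.998, 0.06, 0.0], [0.06, 0.998, 0.0], [0.0, 0.0, -1.0]]
force: [-2.6, 0.6, -4.6]
gripper_width: 0.0638
finger_force: 30.0
```

Emit:
arm_command(offset=[[0,0,0.03],[0,0,0.03],[0,0,0]], dr=[[0,0,0],[0,0,0],[0,0,0]], grip=[1,1,1])

```text
time: 27.13
ee_pos: [0.549, -0.0202, 0.0556]
tcp_rot: [[-0.998, 0.06, -0.0], [0.06, 0.998, 0.0], [0.0, 0.0, -1.0]]
force: [-5.8, 0.4, 3.4]
gripper_width: 0.0636
finger_force: 30.0
```

Emit:
arm_command(offset=[[0,0,0],[0,0,0],[0,0,0],[0,0,0],[0,0,0],[0,0,-0.5],[0,0,-1],[0,0,-1],[0.5,0,-1],[0.5,0,-1]], dr=[[0,0,0],[0,0,0],[0,0,0],[0,0,0],[0,0,0],[0,0,0],[0,0,0],[0,0,0],[0,0,0],[0,0,0]], grip=[-1,-1,-1,-1,-1,-1,-1,-1,-1,-1])

```text
time: 27.97
ee_pos: [0.5292, -0.0193, 0.1463]
tcp_rot: [[-0.998, 0.06, 0.001], [0.06, 0.998, -0.0], [-0.001, -0.0, -1.0]]
force: [-0.1, 0.2, 0.3]
gripper_width: 0.088
finger_force: 0.0
```

Emit:
arm_command(offset=[[0,1,-1],[0,1,-1],[0,1,0],[0,1,0],[0,1,0],[0,1,0],[0,1,0],[0,1,0],[0,1,0],[0,1,0]], dr=[[0,0,0],[0,0,0],[0,0,0],[0,0,0],[0,0,0],[0,0,0],[0,0,0],[0,0,0],[0,0,0],[0,0,0]], grip=[-1,-1,-1,-1,-1,-1,-1,-1,-1,-1])

```text
time: 28.8
ee_pos: [0.5411, 0.1815, 0.1857]
tcp_rot: [[-0.998, 0.06, 0.001], [0.06, 0.998, 0.0], [-0.001, 0.0, -1.0]]
force: [0.2, 0.4, -0.0]
gripper_width: 0.088
finger_force: 0.0
```

```bash
python3 - <<'E'
from h import *
c=shot("top"); np.save("t3.npy",c,allow_pickle=True); minpk(c)
r=topfit(c,329,168,.054,r=33)[1]; print(r,loc(r))
s=shot("side"); sidecheck(s,"AB"); np.save("s3.npy",s,allow_pickle=True)
g=fx(-.02,0,[.6195,.3314],4.1); go((*g,.12,4.1),(*g,.0125,4.1))
im=np.zeros((560,800,3),np.uint8)
im[:,:400]=cv2.resize(c["img"][90:230,280:380,::-1],(400,560),interpolation=cv2.INTER_CUBIC)
im[:480,400:]=cv2.resize(s["img"][150:270,300:400,::-1],(400,480),interpolation=cv2.INTER_CUBIC)
cv2.imwrite("pics/n3.png",im)
E
```

```text
A [0.4914 0.457  0.1425 0.0665 8.7602]
B [ 0.623   0.3081  0.2018  0.1505 -0.2166]
C [0.619  0.2421 0.2016 0.1359 0.0846]
[ 0.5657 -0.0204  0.1459  0.0667 -3.4542] [-0.00197118  0.00113443]
A now [0.4888 0.4558 0.1405 0.0668 8.8267] start [0.4888 0.4557 0.1405 0.0668 8.7537]
B now [ 0.6484  0.3396  0.2159  0.0954 19.2356] start [0.6171 0.3293 0.1401 0.066  4.6773]
t 28.9 p [0.5408 0.1845 0.1853] w 0.0878 F [-0.3 -0.3 -0.3]
 to [0.6  0.33 0.12 4.1 ] dr [ 0.02  0.   -1.27] off [-3.45  7.04  3.27]
 to [0.6   0.33  0.012 4.1  ] dr [0. 0. 0.] off [0.   0.   5.38]
```

View pics/n3.png

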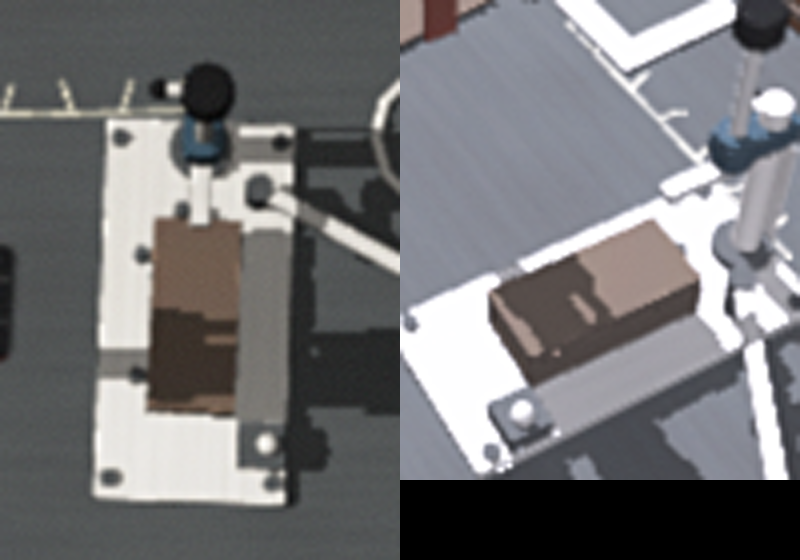

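Packer C lies flush on the riser (top crop 195,315). The shadows across it are the gripper's. I'll check the far edges numerically.

```bash
cat >> h.py <<'E'
def edges(c,z,thr=14):
    uv,_=topfit(c,329,168,z,r=33,thr=thr); P=(pt(c,uv,z)[:,:2]-FO)@R2(-FY).T
    f=P[(abs(P[:,1])>.012)&(abs(P[:,1])<.029)&(P[:,0]>0)]; l=P[(abs(P[:,0])<.06)&(P[:,1]>0)]; r=P[(abs(P[:,0])<.06)&(P[:,1]<0)]
    n=P[(abs(P[:,1])<.029)&(P[:,0]<0)]
    print("z",z,"far",f[:,0].mean().round(4),"near",n[:,0].mean().round(4),"left",l[:,1].mean().round(4),"right",r[:,1].mean().round(4),"slopeL",np.degrees(np.polyfit(l[:,0],l[:,1],1)[0]).round(2))
E
python3 - <<'E'
from h import *
for f,z in(("t1",.042),("t2",.042),("t3",.054)): edges(np.load(f+".npy",allow_pickle=True).item(),z)
E
```

```text
z 0.042 far 0.0722 near -0.0709 left 0.0333 right -0.032 slopeL -0.29
z 0.042 far 0.0723 near -0.0708 left 0.0334 right -0.0319 slopeL -0.24
z 0.054 far 0.0703 near -0.0609 left 0.0322 right -0.0304 slopeL 2.5
```

```bash
python3 - <<'E'
from h import *
g=fx(-.02,0,[.4900,.4564],8.75); print(g); go((*g,.13,8.75),(*g,.0125,8.75))
E
```

```text
[0.47023277 0.45335753]
t 28.9 p [0.5408 0.1845 0.1853] w 0.0878 F [-0.3 -0.3 -0.3]
 to [0.47  0.453 0.13  8.75 ] dr [ 0.02  0.   -2.08] off [ 1.44 13.82  2.77]
 to [0.47  0.453 0.012 8.75 ] dr [0. 0. 0.] off [0.   0.   5.88]
```

Emit:
arm_command(offset=[[0,0,0],[0,0,0],[0,0,0],[0.2,1,0],[0.2,1,0],[0.2,1,0],[0.2,1,0],[0.2,1,0],[0.2,1,0],[0.2,1,0]], dr=[[0,0,-0.7],[0,0,-0.7],[0,0,-0.68],[0,0,0],[0,0,0],[0,0,0],[0,0,0],[0,0,0],[0,0,0],[0,0,0]], grip=[-1,-1,-1,-1,-1,-1,-1,-1,-1,-1])

```text
time: 29.73
ee_pos: [0.4927, 0.3146, 0.1855]
tcp_rot: [[-0.989, -0.147, 0.001], [-0.147, 0.989, -0.0], [-0.001, -0.0, -1.0]]
force: [1.3, -0.3, 0.2]
gripper_width: 0.0881
finger_force: 0.0
```

Emit:
arm_command(offset=[[0,1,0],[0,1,0],[0,1,0],[0,1,0],[0,1,0],[0,1,0.5],[0,0.8,0.8],[0,0,0.8],[0,0,0],[0,0,0]], dr=[[0,0,0],[0,0,0],[0,0,0],[0,0,0],[0,0,0],[0,0,0],[0,0,0],[0,0,0],[0,0,0],[0,0,0]], grip=[-1,-1,-1,-1,-1,-1,-1,-1,-1,-1])

```text
time: 30.57
ee_pos: [0.4729, 0.448, 0.1426]
tcp_rot: [[-0.989, -0.147, -0.001], [-0.147, 0.989, -0.002], [0.001, -0.002, -1.0]]
force: [0.2, -1.2, -0.2]
gripper_width: 0.0882
finger_force: 0.0
```

```bash
python3 - <<'E'
from h import *
g=fx(-.02,0,[.4900,.4564],8.75); go((*g,.0125,8.75))
c=shot("top"); minpk(c); edges(c,.054); np.save("t4.npy",c,allow_pickle=True); sidecheck(shot("side"))
E
```

```text
t 30.6 p [0.4729 0.448  0.1426] w 0.0882 F [ 0.2 -1.2 -0.2]
 to [0.47  0.453 0.012 8.75 ] dr [-0.02 -0.01 -0.05] off [0.09 0.29 6.51]
A [0.4914 0.4568 0.1428 0.0663 8.7708]
B [0.6196 0.3314 0.1418 0.0663 3.9393]
C [0.6213 0.3021 0.1395 0.0159 0.0846]
z 0.054 far 0.0703 near -0.0693 left 0.0339 right -0.0311 slopeL -0.09
A now [0.4887 0.4558 0.1405 0.067  8.8256] start [0.4888 0.4557 0.1405 0.0668 8.7537]
B now [0.617  0.3293 0.1401 0.066  4.6563] start [0.6171 0.3293 0.1401 0.066  4.6773]
C now [0.6242 0.331  0.1284 0.068  3.6248] start [ 0.6153  0.2164  0.1413  0.0663 -9.2254]
```

Emit:
arm_command(offset=[[0.09,0.29,0],[0,0,1],[0,0,1],[0,0,1],[0,0,1],[0,0,1],[0,0,0.8],[0,0,0.3],[0,0,0],[0,0,0]], dr=[[0,0,-0.05],[0,0,0],[0,0,0],[0,0,0],[0,0,0],[0,0,0],[0,0,0],[0,0,0],[0,0,0],[0,0,0]], grip=[-1,-1,-1,-1,-1,-1,-1,-1,-1,-1])

```text
time: 31.5
ee_pos: [0.4705, 0.4553, 0.0218]
tcp_rot: [[-0.988, -0.152, 0.001], [-0.152, 0.988, 0.001], [-0.001, 0.001, -1.0]]
force: [0.6, 0.1, 0.1]
gripper_width: 0.0877
finger_force: 0.0
```

```bash
python3 - <<'E'
from h import *
g=fx(-.02,0,[.4900,.4564],8.75); go((*g,.0125,8.75))
E
```

```text
t 31.5 p [0.4705 0.4553 0.0218] w 0.0877 F [0.6 0.1 0.1]
 to [0.47  0.453 0.012 8.75 ] dr [0.01 0.01 0.  ] off [ 0.03 -0.09  0.47]
```

Emit:
arm_command(offset=[[0.03,-0.09,0.3],[0,0,0.25],[0,0,0],[0,0,0],[0,0,0],[0,0,0],[0,0,0],[0,0,0],[0,0,0],[0,0,0]], dr=[[0,0,0],[0,0,0],[0,0,0],[0,0,0],[0,0,0],[0,0,0],[0,0,0],[0,0,0],[0,0,0],[0,0,0]], grip=[-1,-1,-1,1,1,1,1,1,1,1])

```text
time: 32.33
ee_pos: [0.4697, 0.4533, 0.0101]
tcp_rot: [[-0.988, -0.153, 0.0], [-0.153, 0.988, 0.0], [-0.0, 0.0, -1.0]]
force: [-0.4, 0.8, 1.5]
gripper_width: 0.0635
finger_force: 30.0
```

Emit:
arm_command(offset=[[0,0,-0.4],[0,0,-0.8],[0,0,-1],[0,0,-1],[0,0,-1],[0,0,-1],[0,0,-1],[0,0,-1],[0,0,0]], dr=[[0,0,0],[0,0,0],[0,0,0],[0,0,0],[0,0,0],[0,0,0],[0,0,0],[0,0,0],[0,0,0]], grip=[1,1,1,1,1,1,1,1,1])

```text
time: 33.08
ee_pos: [0.4709, 0.4539, 0.1577]
tcp_rot: [[-0.988, -0.152, 0.003], [-0.152, 0.988, 0.004], [-0.004, 0.003, -1.0]]
force: [1.0, 0.3, -5.2]
gripper_width: 0.0636
finger_force: 30.0
```

```bash
python3 - <<'E'
from h import *
go((.40,.2,.16,FY),(*fx(-.17,0),.16,FY),(*fx(-.17,0),.09,FY),(*fx(-.02,0),.09,FY))
E
```

```text
t 33.1 p [0.4709 0.4539 0.1577] w 0.0636 F [ 1.   0.3 -5.2]
 to [ 0.4   0.2   0.16 -3.42] dr [0.03 0.03 2.13] off [  2.78 -12.88  -0.12]
 to [ 0.398 -0.012  0.16  -3.42 ] dr [0. 0. 0.] off [ -0.53 -10.56   0.  ]
 to [ 0.398 -0.012  0.09  -3.42 ] dr [0. 0. 0.] off [0.  0.  3.5]
 to [ 0.548 -0.02   0.09  -3.42 ] dr [0. 0. 0.] off [-7.5  0.   0. ]
```

Emit:
arm_command(offset=[[0,0,0],[0,0,0],[0,0,0],[0,0,0],[0.5,-1,0],[0.5,-1,0],[0.5,-1,0],[0.5,-1,0],[0.5,-1,0],[0.5,-1,0]], dr=[[0,0,0.5],[0,0,0.55],[0,0,0.55],[0,0,0.53],[0,0,0],[0,0,0],[0,0,0],[0,0,0],[0,0,0],[0,0,0]], grip=[1,1,1,1,1,1,1,1,1,1])

```text
time: 33.92
ee_pos: [0.4011, 0.3351, 0.1524]
tcp_rot: [[-0.998, 0.06, -0.002], [0.06, 0.998, -0.002], [0.002, -0.002, -1.0]]
force: [0.1, 0.1, -6.3]
gripper_width: 0.0638
finger_force: 30.0
```

Emit:
arm_command(offset=[[0,-1,0],[0,-1,0],[0,-1,0],[0,-1,0],[0,-1,0],[0,-1,0],[0,-1,0],[0,-1,0],[0,-1,0],[0,-1,0]], dr=[[0,0,0],[0,0,0],[0,0,0],[0,0,0],[0,0,0],[0,0,0],[0,0,0],[0,0,0],[0,0,0],[0,0,0]], grip=[1,1,1,1,1,1,1,1,1,1])

```text
time: 34.75
ee_pos: [0.3895, 0.1357, 0.1529]
tcp_rot: [[-0.998, 0.06, -0.002], [0.06, 0.998, -0.001], [0.002, -0.001, -1.0]]
force: [0.4, 0.3, -5.3]
gripper_width: 0.0639
finger_force: 30.0
```

Emit:
arm_command(offset=[[0,-1,0],[0,-1,0],[0,-1,0],[0,-1,0],[0,-1,0.5],[0,-1,0.8],[0,-1,0.8],[0,0,0.8],[0,0,0.5],[0,0,0]], dr=[[0,0,0],[0,0,0],[0,0,0],[0,0,0],[0,0,0],[0,0,0],[0,0,0],[0,0,0],[0,0,0],[0,0,0]], grip=[1,1,1,1,1,1,1,1,1,1])

```text
time: 35.58
ee_pos: [0.3799, -0.0033, 0.0837]
tcp_rot: [[-0.998, 0.061, -0.005], [0.061, 0.998, -0.002], [0.004, -0.002, -1.0]]
force: [-0.7, -1.0, -6.1]
gripper_width: 0.0638
finger_force: 30.0
```

```bash
python3 - <<'E'
from h import *
go((*fx(-.0202,.0002),.084,FY),(*fx(-.0202,.0002),.0641,FY))
E
```

```text
t 35.6 p [ 0.3799 -0.0033  0.0837] w 0.0638 F [-0.7 -1.  -6.1]
 to [ 0.547 -0.02   0.084 -3.42 ] dr [-0.02 -0.04 -0.01] off [-8.41 -0.35 -0.01]
 to [ 0.547 -0.02   0.064 -3.42 ] dr [0. 0. 0.] off [0. 0. 1.]
```

Emit:
arm_command(offset=[[-0.8,-0.35,0],[-1,0,0],[-1,0,0],[-1,0,0],[-1,0,0],[-1,0,0],[-1,0,0],[-0.8,0,0],[-0.5,0,0],[-0.2,0,0]], dr=[[0,0,0],[0,0,0],[0,0,0],[0,0,0],[0,0,0],[0,0,0],[0,0,0],[0,0,0],[0,0,0],[0,0,0]], grip=[1,1,1,1,1,1,1,1,1,1])

```text
time: 36.42
ee_pos: [0.5486, -0.0193, 0.0858]
tcp_rot: [[-0.998, 0.059, 0.0], [0.059, 0.998, -0.001], [-0.0, -0.001, -1.0]]
force: [-0.3, -0.3, -5.4]
gripper_width: 0.0635
finger_force: 30.0
```

Emit:
arm_command(offset=[[0,0,0],[0,0,0],[0,0,0]], dr=[[0,0,0],[0,0,0],[0,0,0]], grip=[1,1,1])

```text
time: 36.67
ee_pos: [0.5463, -0.0193, 0.0857]
tcp_rot: [[-0.998, 0.06, -0.001], [0.06, 0.998, 0.0], [0.001, 0.0, -1.0]]
force: [0.2, 0.1, -6.5]
gripper_width: 0.0638
finger_force: 30.0
```

```bash
python3 - <<'E'
from h import *
go((*fx(-.0202,.0002),.0641,FY))
E
```

```text
t 36.7 p [ 0.5463 -0.0193  0.0857] w 0.0638 F [ 0.2  0.1 -6.5]
 to [ 0.547 -0.02   0.064 -3.42 ] dr [ 0.   -0.01 -0.  ] off [-0.06 -0.04  1.08]
```

Emit:
arm_command(offset=[[-0.05,-0.04,0.3],[0,0,0.3],[0,0,0.2],[0,0,0.1],[0,0,0],[0,0,0]], dr=[[0,0,0],[0,0,0],[0,0,0],[0,0,0],[0,0,0],[0,0,0]], grip=[1,1,1,1,1,1])

```text
time: 37.17
ee_pos: [0.5483, -0.0204, 0.0676]
tcp_rot: [[-0.998, 0.06, -0.001], [0.06, 0.998, -0.0], [0.0, -0.0, -1.0]]
force: [0.0, -0.2, -5.2]
gripper_width: 0.0636
finger_force: 30.0
```

```bash
python3 - <<'E'
from h import *
go((*fx(-.0202,.0002),.0641,FY))
E
```

```text
t 37.2 p [ 0.5483 -0.0204  0.0676] w 0.0636 F [ 0.  -0.2 -5.2]
 to [ 0.547 -0.02   0.064 -3.42 ] dr [-0. -0. -0.] off [0.04 0.   0.18]
```

Emit:
arm_command(offset=[[0.04,0,0.1],[0,0,0.05],[0,0,0.03],[0,0,0]], dr=[[0,0,0],[0,0,0],[0,0,0],[0,0,0]], grip=[1,1,1,1])

```text
time: 37.5
ee_pos: [0.5476, -0.0202, 0.0642]
tcp_rot: [[-0.998, 0.06, -0.0], [0.06, 0.998, 0.0], [0.0, 0.0, -1.0]]
force: [-1.5, 0.6, -4.2]
gripper_width: 0.0634
finger_force: 30.0
```

Emit:
arm_command(offset=[[0,0,0.03],[0,0,0]], dr=[[0,0,0],[0,0,0]], grip=[1,1])

```text
time: 37.67
ee_pos: [0.5477, -0.0203, 0.064]
tcp_rot: [[-0.998, 0.06, 0.0], [0.06, 0.998, 0.0], [-0.0, 0.0, -1.0]]
force: [-3.0, 0.6, 0.9]
gripper_width: 0.0636
finger_force: 30.0
```

Emit:
arm_command(offset=[[0,0,0],[0,0,0],[0,0,0],[0,0,0],[0,0,0],[0,0,-0.5],[0,0,-1],[0,0,-1],[0.5,0,-1],[0.7,0,-1]], dr=[[0,0,0],[0,0,0],[0,0,0],[0,0,0],[0,0,0],[0,0,0],[0,0,0],[0,0,0],[0,0,0],[0,0,0]], grip=[-1,-1,-1,-1,-1,-1,-1,-1,-1,-1])

```text
time: 38.5
ee_pos: [0.5243, -0.0191, 0.1552]
tcp_rot: [[-0.998, 0.06, 0.001], [0.06, 0.998, -0.001], [-0.001, -0.0, -1.0]]
force: [0.7, 1.0, -0.5]
gripper_width: 0.0873
finger_force: 0.0
```

Emit:
arm_command(offset=[[1,0.5,-1],[1,1,-1],[1,1,0],[1,1,0],[1,1,0],[0,1,0],[0,1,0],[0,1,0],[0,0,0]], dr=[[0,0,0],[0,0,0],[0,0,0],[0,0,0],[0,0,0],[0,0,0],[0,0,0],[0,0,0],[0,0,0]], grip=[-1,-1,-1,-1,-1,-1,-1,-1,-1])

```text
time: 39.25
ee_pos: [0.433, 0.1407, 0.1945]
tcp_rot: [[-0.998, 0.056, 0.001], [0.056, 0.998, 0.002], [-0.001, 0.002, -1.0]]
force: [-0.1, 0.7, 0.3]
gripper_width: 0.088
finger_force: 0.0
```

```bash
python3 - <<'E'
from h import *
c=shot("top"); np.save("t5.npy",c,allow_pickle=True); minpk(c); edges(c,.062)
s=shot("side"); sidecheck(s,"B")
g=fx(-.02,0,[.6182,.3304],4.2); go((*g,.12,4.2),(*g,.0105,4.2))
E
```

```text
A [0.4228 0.3585 0.0393 0.0079 0.2615]
B [0.6051 0.2996 0.1747 0.1272 3.7037]
C [0.6042 0.2336 0.1739 0.1528 0.0846]
z 0.062 far 0.0685 near -0.0832 left 0.0337 right -0.0556 slopeL 0.02
B now [ 0.5862  0.3109  0.2115  0.0776 17.8845] start [0.6171 0.3293 0.1401 0.066  4.6773]
t 39.4 p [0.4329 0.137  0.1941] w 0.0877 F [-0.4 -1.2 -0.3]
 to [0.598 0.329 0.12  4.2  ] dr [-0.    0.   -1.32] off [-8.95  8.97  3.7 ]
 to [0.598 0.329 0.01  4.2  ] dr [0. 0. 0.] off [0.   0.   5.48]
```

Emit:
arm_command(offset=[[0,1,0],[0,1,0],[0,1,0],[0,1,0],[0,1,0],[0,1,0],[0,1,0],[0,1,0],[0,1,0],[0,1,0]], dr=[[0,0,-0.6],[0,0,-0.7],[0,0,0],[0,0,0],[0,0,0],[0,0,0],[0,0,0],[0,0,0],[0,0,0],[0,0,0]], grip=[-1,-1,-1,-1,-1,-1,-1,-1,-1,-1])

```text
time: 40.18
ee_pos: [0.4232, 0.3366, 0.1939]
tcp_rot: [[-0.998, -0.07, 0.0], [-0.07, 0.998, -0.0], [-0.0, -0.0, -1.0]]
force: [0.6, 0.0, 0.8]
gripper_width: 0.0877
finger_force: 0.0
```

Emit:
arm_command(offset=[[0,1,0],[0,1,0],[0,1,0],[0,1,0],[0,1,0],[0,0,0]], dr=[[0,0,0],[0,0,0],[0,0,0],[0,0,0],[0,0,0],[0,0,0]], grip=[-1,-1,-1,-1,-1,-1])

```text
time: 40.68
ee_pos: [0.4148, 0.4398, 0.1935]
tcp_rot: [[-0.997, -0.074, -0.0], [-0.074, 0.997, 0.001], [0.0, 0.001, -1.0]]
force: [-0.7, 0.1, 0.6]
gripper_width: 0.0882
finger_force: 0.0
```

```bash
python3 - <<'E'
from h import *
c=shot("top"); np.save("t5.npy",c,allow_pickle=True); minpk(c); edges(c,.062)
s=shot("side"); sidecheck(s,"B"); np.save("s5.npy",s,allow_pickle=True)
g=fx(-.02,0,[.6182,.3304],4.2); go((*g,.12,4.2),(*g,.0105,4.2))
im=np.zeros((560,800,3),np.uint8)
im[:,:400]=cv2.resize(c["img"][90:230,280:380,::-1],(400,560),interpolation=cv2.INTER_CUBIC)
im[:480,400:]=cv2.resize(s["img"][110:230,265:365,::-1],(400,480),interpolation=cv2.INTER_CUBIC)
cv2.imwrite("pics/n5.png",im)
E
```

```text
A [4.58400e-01 4.90200e-01 1.24000e-02 7.90000e-03 8.89001e+01]
B [0.6196 0.3314 0.1417 0.0663 4.0923]
C [0.6214 0.3021 0.1394 0.0159 0.0846]
z 0.062 far 0.0687 near -0.0834 left 0.0336 right -0.0557 slopeL 0.02
B now [0.6169 0.3292 0.1398 0.0663 4.6233] start [0.6171 0.3293 0.1401 0.066  4.6773]
t 40.8 p [0.416  0.4358 0.1934] w 0.0879 F [ 1.  -0.9 -1.3]
 to [0.598 0.329 0.12  4.2  ] dr [-0.01 -0.   -0.02] off [-8.7  -6.    3.67]
 to [0.598 0.329 0.01  4.2  ] dr [0. 0. 0.] off [0.   0.   5.48]
```

View pics/n5.png

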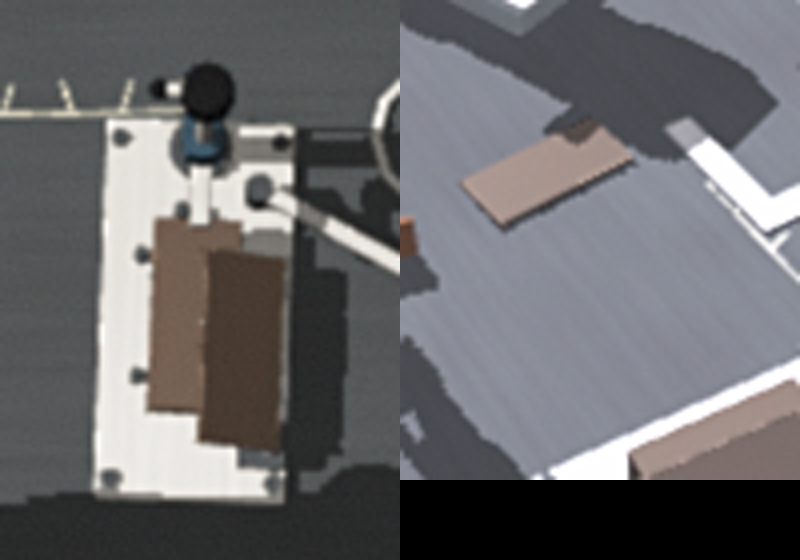

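The second packer has been knocked off square: it lies about 38 mm to the right and looks darker, so it's probably tilted. A closer look in the side view.

```bash
python3 - <<'E'
from h import *
s=np.load("s5.npy",allow_pickle=True).item(); crop(s,300,190,410,280,7,"pics/s5.png")
E
```

```text
(no output)
```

View pics/s5.png

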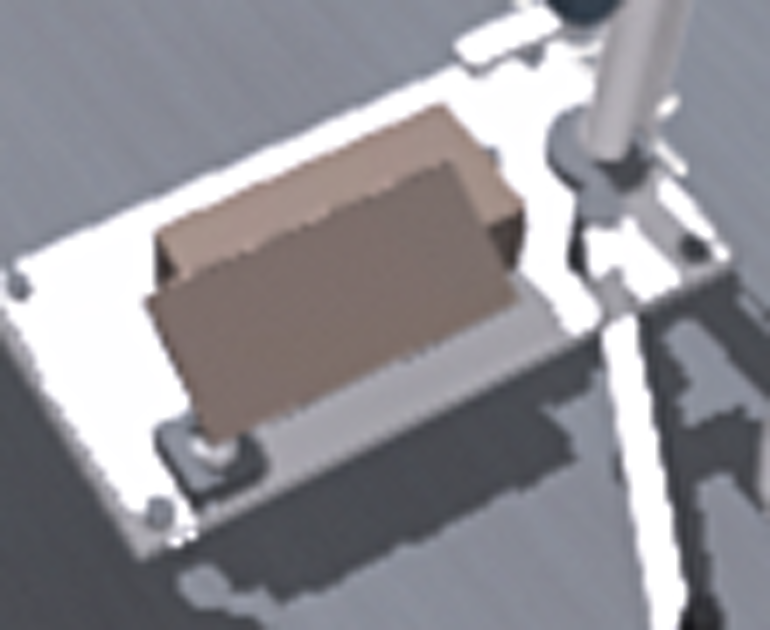

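The packer leans: its left long edge is on top of the stack and its right edge is down by the plate and ball block. I'll triangulate its corners from both views.

```bash
python3 - <<'E'
from h import *
c=np.load("t5.npy",allow_pickle=True).item(); s=np.load("s5.npy",allow_pickle=True).item()
T=dict(UF=(210,250),DF=(287,258),DN=(280,448),UN=(198,440)); S=dict(UF=(452,163),DF=(518,300),DN=(212,440),UN=(150,300))
for k in T:
    p=tri(c,np.array(T[k])/4-.375+[280,90],s,np.array(S[k])/7-.43+[300,190]); print(k,p.round(4),loc(p).round(4))
u,r=topfit(c,330,172,.06,r=36); print()
E
```

```text
UF [ 0.6098 -0.0329  0.0728] [ 0.0428 -0.0087]
DF [ 0.6061 -0.0883  0.0489] [ 0.0424 -0.0642]
DN [ 0.468  -0.0797  0.0524] [-0.096  -0.0638]
UN [ 0.4749 -0.0216  0.067 ] [-0.0925 -0.0055]
```

```bash
cat >> h.py <<'E'
def goR(*way):
    """way: (local x, local y, z, yaw, tilt about tool x)"""
    o=telemetry.get_obs(); p=np.array(o["ee_pos"]); Rc=np.array(o["tcp_rot"])
    print("t",round(o["time"],1),"loc",loc(p).round(4),"z",round(p[2],4),"w",round(float(o["gripper_width"]),4),"F",np.round(o["force"],1))
    for x,y,z,yw,a in way:
        Rt=toolR(yw)@cv2.Rodrigues(np.array([a,0,0.]))[0]; q=np.array([*fx(x,y),z])
        print(" to",np.round([x,y,z,a],4),"dr",np.round(cv2.Rodrigues(Rc.T@Rt)[0].ravel()/.1,2),"off",np.round(Rt.T@(q-p)/.02,2)); p=q;Rc=Rt
E
python3 - <<'E'
from h import *
n=np.array([-.324,.946]); m=np.array([-.0342,.0565]); a=m+.12*n
goR((-.046,a[0],a[1],FY,0),(-.046,a[0],a[1],FY,-.33),(-.046,*m,FY,-.33))
E
```

```text
t 40.8 loc [-0.1786  0.4476] z 0.1934 w 0.0879 F [ 1.  -0.9 -1.3]
 to [-0.046  -0.0731  0.17    0.    ] dr [-0.01 -0.    1.31] off [ -6.63 -26.04   1.17]
 to [-0.046  -0.0731  0.17   -0.33  ] dr [-3.3  0.  -0. ] off [0. 0. 0.]
 to [-0.046  -0.0342  0.0565 -0.33  ] dr [0. 0. 0.] off [-0. -0.  6.]
```

Emit:
arm_command(offset=[[0,0,0],[0,0,0],[0,-1,0],[0,-1,0],[0,-1,0],[0,-1,0],[0,-1,0],[0,-1,0],[0,-1,0],[0,-1,0]], dr=[[0,0,0.65],[0,0,0.66],[0,0,0],[0,0,0],[0,0,0],[0,0,0],[0,0,0],[0,0,0],[0,0,0],[0,0,0]], grip=[-1,-1,-1,-1,-1,-1,-1,-1,-1,-1])

```text
time: 41.62
ee_pos: [0.4063, 0.2737, 0.1938]
tcp_rot: [[-0.998, 0.063, -0.0], [0.063, 0.998, -0.0], [0.0, -0.0, -1.0]]
force: [-0.6, 0.3, 0.6]
gripper_width: 0.088
finger_force: 0.0
```

Emit:
arm_command(offset=[[0,-1,0],[0,-1,0],[0,-1,0],[0,-1,0],[0,-1,0],[0,-1,0],[0,-1,0],[0,-1,0],[0,-1,0],[0,-1,0]], dr=[[0,0,0],[0,0,0],[0,0,0],[0,0,0],[0,0,0],[0,0,0],[0,0,0],[0,0,0],[0,0,0],[0,0,0]], grip=[-1,-1,-1,-1,-1,-1,-1,-1,-1,-1])

```text
time: 42.45
ee_pos: [0.3933, 0.0744, 0.1937]
tcp_rot: [[-0.998, 0.063, -0.0], [0.063, 0.998, 0.0], [0.0, 0.0, -1.0]]
force: [-0.7, 0.5, -0.4]
gripper_width: 0.0878
finger_force: 0.0
```

Emit:
arm_command(offset=[[0,-1,0],[-0.5,-1,0],[-0.8,-1,0],[-0.8,-1,0],[-0.8,-1,0],[-0.8,-1,0],[-0.8,-1,0],[-0.8,-1,0],[-0.6,0,0],[0,0,0]], dr=[[0,0,0],[0,0,0],[0,0,0],[0,0,0],[0,0,0],[0,0,0],[0,0,0],[0,0,0],[0,0,0],[0,0,0]], grip=[-1,-1,-1,-1,-1,-1,-1,-1,-1,-1])

```text
time: 43.28
ee_pos: [0.5028, -0.0928, 0.1939]
tcp_rot: [[-0.998, 0.065, 0.001], [0.065, 0.998, -0.001], [-0.001, -0.001, -1.0]]
force: [-0.2, 1.2, -0.3]
gripper_width: 0.088
finger_force: 0.0
```

Emit:
arm_command(offset=[[0,0,0],[0,0,0],[0,0,0],[0,0,0],[0,0,0],[0,0,0],[0,0,0],[0,0,0]], dr=[[-0.5,0,0],[-0.6,0,0],[-0.6,0,0],[-0.6,0,0],[-0.6,0,0],[-0.4,0,0],[0,0,0],[0,0,0]], grip=[-1,-1,-1,-1,-1,-1,-1,-1])

```text
time: 43.95
ee_pos: [0.5009, -0.0908, 0.1936]
tcp_rot: [[-0.998, 0.06, 0.019], [0.063, 0.944, 0.323], [0.001, 0.323, -0.946]]
force: [0.8, -0.6, 0.5]
gripper_width: 0.0879
finger_force: 0.0
```

```bash
python3 - <<'E'
from h import *
n=np.array([-.324,.946]); m=np.array([-.0342,.0565]); a=m+.05*n
goR((-.046,a[0],a[1],FY,-.33),(-.046,*m,FY,-.33))
E
```

```text
t 44.0 loc [-0.0624 -0.073 ] z 0.1936 w 0.0879 F [ 0.8 -0.6  0.5]
 to [-0.046  -0.0504  0.1038 -0.33  ] dr [-0.01  0.   -0.03] off [-0.82 -0.39  4.61]
 to [-0.046  -0.0342  0.0565 -0.33  ] dr [0. 0. 0.] off [-0.  -0.   2.5]
```

Emit:
arm_command(offset=[[-0.8,-0.39,0],[0,0,0.8],[0,0,0.8],[0,0,0.8],[0,0,0.8],[0,0,0.8],[0,0,0.6],[0,0,0],[0,0,0]], dr=[[0,0,-0.03],[0,0,0],[0,0,0],[0,0,0],[0,0,0],[0,0,0],[0,0,0],[0,0,0],[0,0,0]], grip=[-1,-1,-1,-1,-1,-1,-1,-1,-1])

```text
time: 44.7
ee_pos: [0.519, -0.0679, 0.1041]
tcp_rot: [[-0.998, 0.054, 0.018], [0.057, 0.945, 0.323], [0.0, 0.324, -0.946]]
force: [1.0, -0.1, 0.5]
gripper_width: 0.0876
finger_force: 0.0
```

```bash
python3 - <<'E'
from h import *
m=np.array([-.0342,.0565])
goR((-.046,*m,FY,-.33))
E
```

```text
t 44.7 loc [-0.0458 -0.0491] z 0.1041 w 0.0876 F [ 1.  -0.1  0.5]
 to [-0.046  -0.0342  0.0565 -0.33  ] dr [-0.   -0.01  0.03] off [ 0.01 -0.07  2.49]
```

Emit:
arm_command(offset=[[0,-0.07,0.5],[0,0,0.6],[0,0,0.6],[0,0,0.5],[0,0,0.2],[0,0,0],[0,0,0]], dr=[[0,0,0.03],[0,0,0],[0,0,0],[0,0,0],[0,0,0],[0,0,0],[0,0,0]], grip=[-1,-1,-1,-1,-1,-1,-1])

```text
time: 45.28
ee_pos: [0.5201, -0.0544, 0.0579]
tcp_rot: [[-0.998, 0.058, 0.019], [0.061, 0.944, 0.323], [0.001, 0.324, -0.946]]
force: [0.7, -0.7, 0.3]
gripper_width: 0.0877
finger_force: 0.0
```

Emit:
arm_command(offset=[[0,0,0],[0,0,0],[0,0,0],[0,0,0],[0,0,0],[0,0,0],[0,0,0]], dr=[[0,0,0],[0,0,0],[0,0,0],[0,0,0],[0,0,0],[0,0,0],[0,0,0]], grip=[1,1,1,1,1,1,1])

```text
time: 45.87
ee_pos: [0.5204, -0.0545, 0.0584]
tcp_rot: [[-0.998, 0.057, 0.02], [0.061, 0.944, 0.323], [-0.001, 0.324, -0.946]]
force: [0.2, -1.0, 2.2]
gripper_width: 0.0631
finger_force: 30.0
```

```bash
python3 - <<'E'
from h import *
goR((-.046,-.0342,.0565,FY,-.33))
E
```

```text
t 45.9 loc [-0.0451 -0.0356] z 0.0584 w 0.0631 F [ 0.2 -1.   2.2]
 to [-0.046  -0.0342  0.0565 -0.33  ] dr [-0.    0.01 -0.01] off [0.04 0.04 0.12]
```

Gripped at the correct 64 mm width. I'll lift a little, back off, then level it.

Emit:
arm_command(offset=[[0,0,-0.4],[0,0,-0.4],[0.5,0,-0.4],[0.8,0,0],[0.8,0,0],[0.8,0,0],[0.8,0,0],[0.8,0,0],[0.8,0,0],[0.8,0,0]], dr=[[0,0,0],[0,0,0],[0,0,0],[0,0,0],[0,0,0],[0,0,0],[0,0,0],[0,0,0],[0,0,0],[0,0,0]], grip=[1,1,1,1,1,1,1,1,1,1])

```text
time: 46.7
ee_pos: [0.3964, -0.0549, 0.0814]
tcp_rot: [[-0.998, 0.058, 0.02], [0.061, 0.944, 0.324], [-0.0, 0.324, -0.946]]
force: [0.3, 0.8, -5.3]
gripper_width: 0.0633
finger_force: 30.0
```

Emit:
arm_command(offset=[[0,0,-0.8],[0,0,-0.5],[0,0,0],[0,0,0],[0,0,0],[0,0,0],[0,0,0],[0,0,0],[0,0,0]], dr=[[0,0,0],[0.4,0,0],[0.6,0,0],[0.6,0,0],[0.6,0,0],[0.6,0,0],[0.5,0,0],[0,0,0],[0,0,0]], grip=[1,1,1,1,1,1,1,1,1])

```text
time: 47.45
ee_pos: [0.3967, -0.0622, 0.1057]
tcp_rot: [[-0.998, 0.059, -0.0], [0.059, 0.998, 0.002], [0.001, 0.002, -1.0]]
force: [0.2, -0.3, -5.6]
gripper_width: 0.0634
finger_force: 30.0
```

```bash
python3 - <<'E'
from h import *
goR((-.17,.0002,.09,FY,0),(-.02,.0002,.09,FY,0))
c=shot("top"); np.save("t6.npy",c,allow_pickle=True); s=shot("side"); np.save("s6.npy",s,allow_pickle=True)
im=np.zeros((560,800,3),np.uint8)
im[:,:400]=cv2.resize(c["img"][90:230,280:380,::-1],(400,560),interpolation=cv2.INTER_CUBIC)
im[:560,400:]=cv2.resize(s["img"][150:290,290:390,::-1],(400,560),interpolation=cv2.INTER_CUBIC)
cv2.imwrite("pics/n6.png",im)
E
```

```text
t 47.5 loc [-0.1682 -0.0507] z 0.1057 w 0.0634 F [ 0.2 -0.3 -5.6]
 to [-0.17    0.0002  0.09    0.    ] dr [ 0.02 -0.01  0.01] off [0.09 2.54 0.79]
 to [-0.02    0.0002  0.09    0.    ] dr [0. 0. 0.] off [-7.5 -0.   0. ]
```

View pics/n6.png

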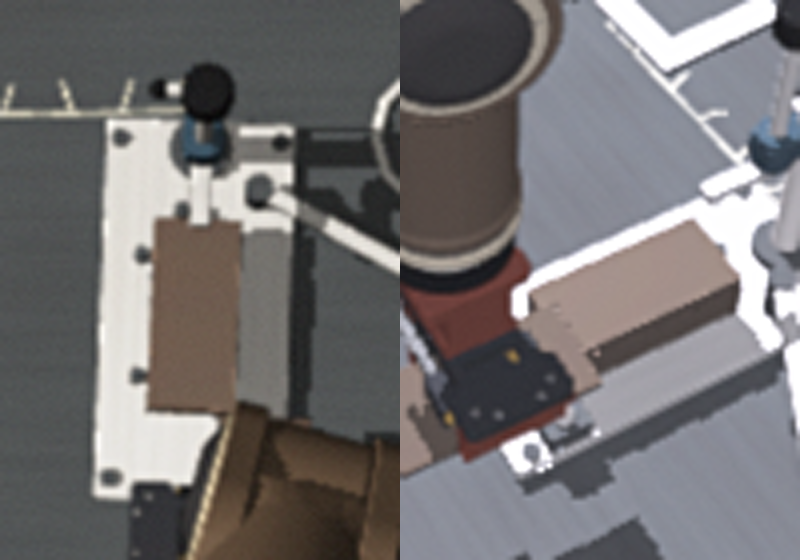

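The stack is undisturbed and the packer is held level with its far end in sight (side crop 600,375). I'll measure its offset from the TCP.

```bash
python3 - <<'E'
from h import *
s=np.load("s6.npy",allow_pickle=True).item(); c=np.load("t6.npy",allow_pickle=True).item(); edges(c,.054)
t=loc([.3967,-.0622])
for q in((598,374),(600,373),(602,376)):
    p=pt(s,[(q[0]-400)/4-.375+290,q[1]/4-.375+150],.1073)[0]; print(loc(p)-t)
# control: top far-right corner of C in same view, expect far .070,right -.0315
for q in((739,272),(695,220)):
    p=pt(s,[(q[0]-400)/4-.375+290,q[1]/4-.375+150],.054)[0]; print("C",loc(p))
E
```

```text
z 0.054 far 0.0703 near -0.0775 left 0.0338 right -0.0314 slopeL -0.19
[ 0.0868479  -0.02834267]
[ 0.08832451 -0.02830482]
[ 0.08829928 -0.03079936]
C [ 0.06845216 -0.0256003 ]
C [0.06666967 0.02843772]
```

Emit:
arm_command(offset=[[0,0.8,0],[0,1,0.3],[0,0.75,0.5],[0,0,0.2],[-0.8,0,0],[-1,0,0],[-1,0,0],[-1,0,0],[-1,0,0],[-1,0,0]], dr=[[0,0,0],[0,0,0],[0,0,0],[0,0,0],[0,0,0],[0,0,0],[0,0,0],[0,0,0],[0,0,0],[0,0,0]], grip=[1,1,1,1,1,1,1,1,1,1])

```text
time: 48.38
ee_pos: [0.5169, -0.021, 0.0853]
tcp_rot: [[-0.998, 0.063, -0.001], [0.063, 0.998, 0.001], [0.001, 0.001, -1.0]]
force: [0.1, -0.2, -5.9]
gripper_width: 0.0634
finger_force: 30.0
```

Emit:
arm_command(offset=[[-0.8,0,0],[-0.6,0,0],[-0.2,0,0],[0,0,0],[0,0,0]], dr=[[0,0,0],[0,0,0],[0,0,0],[0,0,0],[0,0,0]], grip=[1,1,1,1,1])

```text
time: 48.8
ee_pos: [0.5472, -0.0223, 0.0851]
tcp_rot: [[-0.998, 0.062, -0.002], [0.062, 0.998, 0.0], [0.002, 0.0, -1.0]]
force: [0.3, 0.3, -6.0]
gripper_width: 0.0634
finger_force: 30.0
```

```bash
python3 - <<'E'
from h import *
goR((-.0189,.0002,.0604,FY,0))
E
```

```text
t 48.8 loc [-0.0204 -0.0018] z 0.0851 w 0.0634 F [ 0.3  0.3 -6. ]
 to [-0.0189  0.0002  0.0604  0.    ] dr [ 0.   -0.02 -0.03] off [-0.07  0.1   1.23]
```

Emit:
arm_command(offset=[[-0.06,0.1,0.3],[0,0,0.3],[0,0,0.2],[0,0,0.2],[0,0,0],[0,0,0]], dr=[[0,0,-0.03],[0,0,0],[0,0,0],[0,0,0],[0,0,0],[0,0,0]], grip=[1,1,1,1,1,1])

```text
time: 49.3
ee_pos: [0.5493, -0.0192, 0.0652]
tcp_rot: [[-0.998, 0.058, -0.001], [0.058, 0.998, -0.0], [0.001, -0.0, -1.0]]
force: [-0.3, 0.0, -5.5]
gripper_width: 0.0636
finger_force: 30.0
```

```bash
python3 - <<'E'
from h import *
goR((-.0189,.0002,.0604,FY,0))
E
```

```text
t 49.3 loc [-0.0184  0.0013] z 0.0652 w 0.0636 F [-0.3  0.  -5.5]
 to [-0.0189  0.0002  0.0604  0.    ] dr [-0.   -0.01  0.02] off [ 0.03 -0.06  0.24]
```

Emit:
arm_command(offset=[[0.03,-0.06,0.05],[0,0,0.05],[0,0,0.05],[0,0,0.05],[0,0,0]], dr=[[0,0,0.02],[0,0,0],[0,0,0],[0,0,0],[0,0,0]], grip=[1,1,1,1,1])

```text
time: 49.72
ee_pos: [0.5493, -0.0206, 0.0633]
tcp_rot: [[-0.998, 0.059, 0.001], [0.059, 0.998, 0.001], [-0.001, 0.001, -1.0]]
force: [-6.9, 0.8, 16.0]
gripper_width: 0.0632
finger_force: 30.0
```

Emit:
arm_command(offset=[[0,0,0.04],[0,0,0]], dr=[[0,0,0],[0,0,0]], grip=[1,1])

```text
time: 49.88
ee_pos: [0.5495, -0.0205, 0.0628]
tcp_rot: [[-0.998, 0.059, 0.002], [0.059, 0.998, 0.001], [-0.001, 0.001, -1.0]]
force: [-7.5, 0.5, 18.4]
gripper_width: 0.0633
finger_force: 30.0
```

Emit:
arm_command(offset=[[0,0,-0.06],[0,0,0],[0,0,0],[0,0,0],[0,0,0],[0,0,-0.4],[0,0,-1],[0,0,-1],[0.5,0,-1],[0.7,0,-1]], dr=[[0,0,0],[0,0,0],[0,0,0],[0,0,0],[0,0,0],[0,0,0],[0,0,0],[0,0,0],[0,0,0],[0,0,0]], grip=[1,-1,-1,-1,-1,-1,-1,-1,-1,-1])

```text
time: 50.72
ee_pos: [0.5255, -0.0194, 0.1512]
tcp_rot: [[-0.998, 0.06, 0.001], [0.06, 0.998, -0.001], [-0.001, -0.001, -1.0]]
force: [0.0, 0.1, 0.1]
gripper_width: 0.088
finger_force: 0.0
```

Emit:
arm_command(offset=[[0.5,1,-0.5],[0.5,1,0],[0.5,1,0],[0,1,0],[0,1,0],[0,1,0],[0,1,0],[0,1,0],[0,1,0],[0,1,0]], dr=[[0,0,0],[0,0,0],[0,0,0],[0,0,0],[0,0,0],[0,0,0],[0,0,0],[0,0,0],[0,0,0],[0,0,0]], grip=[-1,-1,-1,-1,-1,-1,-1,-1,-1,-1])

```text
time: 51.55
ee_pos: [0.5071, 0.1833, 0.1605]
tcp_rot: [[-0.998, 0.06, 0.0], [0.06, 0.998, 0.0], [-0.0, 0.0, -1.0]]
force: [-0.3, 0.3, 0.3]
gripper_width: 0.0875
finger_force: 0.0
```

Emit:
arm_command(offset=[[0,1,0],[0,1,0],[0,1,0],[0,1,0],[0,1,0],[0,1,0],[0,1,0],[0,1,0],[0,1,0],[0,1,0]], dr=[[0,0,-0.6],[0,0,-0.7],[0,0,0],[0,0,0],[0,0,0],[0,0,0],[0,0,0],[0,0,0],[0,0,0],[0,0,0]], grip=[-1,-1,-1,-1,-1,-1,-1,-1,-1,-1])

```text
time: 52.38
ee_pos: [0.4968, 0.3832, 0.1602]
tcp_rot: [[-0.997, -0.073, 0.0], [-0.073, 0.997, 0.0], [-0.0, 0.0, -1.0]]
force: [0.8, 0.0, -0.6]
gripper_width: 0.0879
finger_force: 0.0
```

```bash
python3 - <<'E'
from h import *
c=shot("top"); np.save("t7.npy",c,allow_pickle=True); minpk(c); edges(c,.062)
s=shot("side"); sidecheck(s,"B"); np.save("s7.npy",s,allow_pickle=True)
g=fx(-.02,0,[.6182,.3304],4.2); go((*g,.12,4.2),(*g,.0105,4.2))
E
```

```text
A [0.5452 0.4573 0.0886 0.0719 5.3937]
B [0.6195 0.3317 0.1416 0.0668 4.1166]
C [0.6214 0.3021 0.1394 0.0159 0.0846]
z 0.062 far 0.0717 near -0.0653 left 0.0337 right -0.0307 slopeL 0.86
B now [0.6171 0.329  0.1401 0.066  4.6233] start [0.6171 0.3293 0.1401 0.066  4.6773]
t 52.5 p [0.4956 0.3863 0.1598] w 0.088 F [-0.1 -0.2 -0.4]
 to [0.598 0.329 0.12  4.2  ] dr [ 0.01 -0.    0.05] off [-4.91 -3.24  1.99]
 to [0.598 0.329 0.01  4.2  ] dr [0. 0. 0.] off [0.   0.   5.48]
```

Packer 2 is placed flush (far edges: riser 72.3, C 70.3, A 71.7 mm). B hasn't moved, so I'll fetch it.

Emit:
arm_command(offset=[[-1,-0.6,0],[-1,-0.7,0],[-1,-0.7,0.5],[-1,-0.7,0.5],[-0.9,-0.5,0.5],[0,0,0.5],[0,0,0],[0,0,0]], dr=[[0,0,0.05],[0,0,0],[0,0,0],[0,0,0],[0,0,0],[0,0,0],[0,0,0],[0,0,0]], grip=[-1,-1,-1,-1,-1,-1,-1,-1])

```text
time: 53.15
ee_pos: [0.5981, 0.3244, 0.1194]
tcp_rot: [[-0.998, -0.066, -0.002], [-0.066, 0.998, -0.001], [0.002, -0.001, -1.0]]
force: [-0.7, 0.8, 0.4]
gripper_width: 0.0879
finger_force: 0.0
```

```bash
python3 - <<'E'
from h import *
g=fx(-.02,0,[.6182,.3304],4.2); go((*g,.0105,4.2))
E
```

```text
t 53.1 p [0.5981 0.3244 0.1194] w 0.0879 F [-0.7  0.8  0.4]
 to [0.598 0.329 0.01  4.2  ] dr [-0.01 -0.02 -0.07] off [-0.02  0.22  5.44]
```

Emit:
arm_command(offset=[[0,0.22,0],[0,0,1],[0,0,1],[0,0,1],[0,0,1],[0,0,0.7],[0,0,0.2],[0,0,0],[0,0,0]], dr=[[0,0,-0.07],[0,0,0],[0,0,0],[0,0,0],[0,0,0],[0,0,0],[0,0,0],[0,0,0],[0,0,0]], grip=[-1,-1,-1,-1,-1,-1,-1,-1,-1])

```text
time: 53.9
ee_pos: [0.599, 0.3296, 0.0229]
tcp_rot: [[-0.997, -0.073, 0.001], [-0.073, 0.997, 0.001], [-0.001, 0.001, -1.0]]
force: [-0.2, -1.0, 1.6]
gripper_width: 0.0874
finger_force: 0.0
```

```bash
python3 - <<'E'
from h import *
g=fx(-.02,0,[.6182,.3304],4.2); go((*g,.0105,4.2))
E
```

```text
t 53.9 p [0.599  0.3296 0.0229] w 0.0874 F [-0.2 -1.   1.6]
 to [0.598 0.329 0.01  4.2  ] dr [ 0.01  0.01 -0.  ] off [ 0.04 -0.03  0.62]
```

Emit:
arm_command(offset=[[0,0,0.3],[0,0,0.3],[0,0,0],[0,0,0],[0,0,0],[0,0,0],[0,0,0],[0,0,0],[0,0,0],[0,0,0]], dr=[[0,0,0],[0,0,0],[0,0,0],[0,0,0],[0,0,0],[0,0,0],[0,0,0],[0,0,0],[0,0,0],[0,0,0]], grip=[-1,-1,-1,1,1,1,1,1,1,1])

```text
time: 54.73
ee_pos: [0.5988, 0.3293, 0.0102]
tcp_rot: [[-0.997, -0.072, 0.0], [-0.072, 0.997, 0.0], [-0.0, 0.0, -1.0]]
force: [-0.0, 0.5, 0.1]
gripper_width: 0.0634
finger_force: 30.0
```

Emit:
arm_command(offset=[[0,0,-0.4],[0,0,-0.8],[0,0,-1],[0,0,-1],[0,0,-1],[0,0,-1],[0,0,-1],[0,0,-1],[0,0,0]], dr=[[0,0,0],[0,0,0],[0,0,0],[0,0,0],[0,0,0],[0,0,0],[0,0,0],[0,0,0],[0,0,0]], grip=[1,1,1,1,1,1,1,1,1])

```text
time: 55.48
ee_pos: [0.6004, 0.3292, 0.1581]
tcp_rot: [[-0.997, -0.072, 0.004], [-0.072, 0.997, 0.003], [-0.005, 0.002, -1.0]]
force: [1.1, 0.7, -4.4]
gripper_width: 0.0637
finger_force: 30.0
```

```bash
python3 - <<'E'
from h import *
go((.40,.2,.155,FY),(*fx(-.18,0),.155,FY),(*fx(-.18,0),.092,FY))
E
```

```text
t 55.5 p [0.6004 0.3292 0.1581] w 0.0637 F [ 1.1  0.7 -4.4]
 to [ 0.4    0.2    0.155 -3.42 ] dr [0.03 0.04 1.31] off [ 9.62 -7.05  0.15]
 to [ 0.388 -0.011  0.155 -3.42 ] dr [0. 0. 0.] off [ -0.03 -10.56   0.  ]
 to [ 0.388 -0.011  0.092 -3.42 ] dr [0. 0. 0.] off [0.   0.   3.15]
```

Emit:
arm_command(offset=[[0.6,0,0],[1,-0.5,0],[1,-0.8,0],[1,-0.8,0],[1,-0.8,0],[1,-0.8,0],[1,-0.8,0],[1,-0.8,0],[1,-0.8,0],[1,-0.9,0]], dr=[[0,0,0.4],[0,0,0.45],[0,0,0.46],[0,0,0],[0,0,0],[0,0,0],[0,0,0],[0,0,0],[0,0,0],[0,0,0]], grip=[1,1,1,1,1,1,1,1,1,1])

```text
time: 56.32
ee_pos: [0.3985, 0.1952, 0.1529]
tcp_rot: [[-0.998, 0.058, -0.001], [0.058, 0.998, -0.001], [0.001, -0.001, -1.0]]
force: [-0.5, 1.2, -3.4]
gripper_width: 0.0637
finger_force: 30.0
```

Emit:
arm_command(offset=[[0,-1,0],[0,-1,0],[0,-1,0],[0,-1,0],[0,-1,0],[0,-1,0],[0,-1,0.5],[0,-1,0.8],[0,-1,0.8],[0,-0.6,0.8]], dr=[[0,0,0],[0,0,0],[0,0,0],[0,0,0],[0,0,0],[0,0,0],[0,0,0],[0,0,0],[0,0,0],[0,0,0]], grip=[1,1,1,1,1,1,1,1,1,1])

```text
time: 57.15
ee_pos: [0.388, 0.0025, 0.0949]
tcp_rot: [[-0.998, 0.06, -0.0], [0.06, 0.998, -0.0], [0.0, -0.0, -1.0]]
force: [0.3, 1.2, -5.0]
gripper_width: 0.0634
finger_force: 30.0
```

```bash
python3 - <<'E'
from h import *
goR((-.0187,.0002,.092,FY,0),(-.0187,.0002,.0722,FY,0))
E
```

```text
t 57.1 loc [-0.1807  0.0134] z 0.0949 w 0.0634 F [ 0.3  1.2 -5. ]
 to [-0.0187  0.0002  0.092   0.    ] dr [-0.   -0.   -0.01] off [-8.1  -0.66  0.15]
 to [-0.0187  0.0002  0.0722  0.    ] dr [0. 0. 0.] off [0.   0.   0.99]
```

Emit:
arm_command(offset=[[0,0,0],[0,0,0]], dr=[[0,0,0],[0,0,0]], grip=[1,1])

```text
time: 57.32
ee_pos: [0.3878, 0.0036, 0.0951]
tcp_rot: [[-0.998, 0.061, -0.003], [0.061, 0.998, -0.001], [0.003, -0.001, -1.0]]
force: [0.1, 0.3, -4.7]
gripper_width: 0.0634
finger_force: 30.0
```

```bash
python3 - <<'E'
from h import *
goR((-.0187,.0002,.092,FY,0),(-.0187,.0002,.0722,FY,0))
E
```

```text
t 57.3 loc [-0.181   0.0145] z 0.0951 w 0.0634 F [ 0.1  0.3 -4.7]
 to [-0.0187  0.0002  0.092   0.    ] dr [-0.01 -0.03 -0.02] off [-8.11 -0.72  0.16]
 to [-0.0187  0.0002  0.0722  0.    ] dr [0. 0. 0.] off [0.   0.   0.99]
```

Emit:
arm_command(offset=[[-0.5,-0.7,0],[-1,0,0],[-1,0,0],[-1,0,0],[-1,0,0],[-1,0,0],[-1,0,0],[-0.9,0,0],[-0.5,0,0],[-0.2,0,0]], dr=[[0,0,0],[0,0,0],[0,0,0],[0,0,0],[0,0,0],[0,0,0],[0,0,0],[0,0,0],[0,0,0],[0,0,0]], grip=[1,1,1,1,1,1,1,1,1,1])

```text
time: 58.15
ee_pos: [0.5515, -0.018, 0.0963]
tcp_rot: [[-0.998, 0.057, 0.001], [0.057, 0.998, -0.0], [-0.001, -0.0, -1.0]]
force: [0.3, -1.4, -5.0]
gripper_width: 0.0638
finger_force: 30.0
```

Emit:
arm_command(offset=[[0,0,0],[0,0,0],[0,0,0]], dr=[[0,0,0],[0,0,0],[0,0,0]], grip=[1,1,1])

```text
time: 58.4
ee_pos: [0.5488, -0.0187, 0.0959]
tcp_rot: [[-0.998, 0.059, -0.001], [0.059, 0.998, 0.0], [0.001, 0.0, -1.0]]
force: [0.1, -0.5, -4.2]
gripper_width: 0.0635
finger_force: 30.0
```

```bash
python3 - <<'E'
from h import *
goR((-.0187,.0002,.0722,FY,0))
E
```

```text
t 58.4 loc [-0.0189  0.0018] z 0.0959 w 0.0635 F [ 0.1 -0.5 -4.2]
 to [-0.0187  0.0002  0.0722  0.    ] dr [ 0.   -0.01  0.01] off [-0.01 -0.08  1.18]
```

Emit:
arm_command(offset=[[0.05,-0.08,0.3],[0,0,0.3],[0,0,0.2],[0,0,0.15],[0,0,0],[0,0,0]], dr=[[0,0,0.01],[0,0,0],[0,0,0],[0,0,0],[0,0,0],[0,0,0]], grip=[1,1,1,1,1,1])

```text
time: 58.9
ee_pos: [0.5487, -0.0206, 0.0766]
tcp_rot: [[-0.998, 0.06, -0.001], [0.06, 0.998, -0.0], [0.001, -0.0, -1.0]]
force: [0.2, 0.6, -4.7]
gripper_width: 0.0629
finger_force: 30.0
```

```bash
python3 - <<'E'
from h import *
goR((-.0187,.0002,.0722,FY,0))
E
```

```text
t 58.9 loc [-0.0189 -0.0001] z 0.0766 w 0.0629 F [ 0.2  0.6 -4.7]
 to [-0.0187  0.0002  0.0722  0.    ] dr [-0.   -0.01 -0.  ] off [-0.01  0.01  0.22]
```

Emit:
arm_command(offset=[[0,0.01,0.1],[0,0,0.06],[0,0,0.04],[0,0,0]], dr=[[0,0,0],[0,0,0],[0,0,0],[0,0,0]], grip=[1,1,1,1])

```text
time: 59.23
ee_pos: [0.549, -0.0203, 0.0728]
tcp_rot: [[-0.998, 0.06, 0.0], [0.06, 0.998, 0.0], [-0.0, 0.0, -1.0]]
force: [-0.0, 1.0, -4.7]
gripper_width: 0.0633
finger_force: 30.0
```

Emit:
arm_command(offset=[[0,0,0.04],[0,0,0]], dr=[[0,0,0],[0,0,0]], grip=[1,1])

```text
time: 59.4
ee_pos: [0.549, -0.0203, 0.0722]
tcp_rot: [[-0.998, 0.06, 0.0], [0.06, 0.998, 0.0], [-0.0, 0.0, -1.0]]
force: [-0.1, 0.7, -3.1]
gripper_width: 0.0634
finger_force: 30.0
```

Emit:
arm_command(offset=[[0,0,0.04],[0,0,0]], dr=[[0,0,0],[0,0,0]], grip=[1,1])

```text
time: 59.57
ee_pos: [0.5491, -0.0203, 0.0721]
tcp_rot: [[-0.998, 0.06, 0.0], [0.06, 0.998, 0.001], [-0.0, 0.001, -1.0]]
force: [-2.7, 0.9, 4.8]
gripper_width: 0.0635
finger_force: 30.0
```

Contact at the expected height. I'll release, back off to the left and check.

Emit:
arm_command(offset=[[0,0,-0.02],[0,0,0],[0,0,0],[0,0,0],[0,0,0],[0,0,-0.4],[0,0,-1],[0,0,-1],[0.5,0,-1],[0.7,0,-1]], dr=[[0,0,0],[0,0,0],[0,0,0],[0,0,0],[0,0,0],[0,0,0],[0,0,0],[0,0,0],[0,0,0],[0,0,0]], grip=[1,-1,-1,-1,-1,-1,-1,-1,-1,-1])

```text
time: 60.4
ee_pos: [0.5255, -0.0192, 0.1611]
tcp_rot: [[-0.998, 0.06, 0.001], [0.06, 0.998, -0.001], [-0.001, -0.001, -1.0]]
force: [0.2, -0.5, 0.2]
gripper_width: 0.0875
finger_force: 0.0
```

Emit:
arm_command(offset=[[0.9,0,-1],[0.9,0,-1],[0.9,0.5,-1],[0.9,1,-1],[0,1,-1],[0,1,-1],[0,1,-1],[0,1,-1],[0,1,-1],[0,1,-1]], dr=[[0,0,0],[0,0,0],[0,0,0],[0,0,0],[0,0,0],[0,0,0],[0,0,0],[0,0,0],[0,0,0],[0,0,0]], grip=[1,1,1,1,1,1,1,1,1,1])

```text
time: 61.23
ee_pos: [0.4618, 0.1356, 0.3615]
tcp_rot: [[-0.998, 0.06, 0.001], [0.06, 0.998, 0.001], [-0.001, 0.001, -1.0]]
force: [-0.2, -0.3, -0.2]
gripper_width: 0.0248
finger_force: 0.0
```

```bash
python3 - <<'E'
from h import *
k=fx(.1,0); go((*k,.36,FY),(*k,.29,FY))
c=shot("top"); np.save("t8.npy",c,allow_pickle=True); edges(c,.068)
s=shot("side"); np.save("s8.npy",s,allow_pickle=True)
im=np.zeros((560,800,3),np.uint8)
im[:,:400]=cv2.resize(c["img"][90:230,280:380,::-1],(400,560),interpolation=cv2.INTER_CUBIC)
im[:560,400:]=cv2.resize(s["img"][150:290,290:390,::-1],(400,560),interpolation=cv2.INTER_CUBIC)
cv2.imwrite("pics/n8.png",im)
E
```

```text
t 61.2 p [0.4618 0.1356 0.3615] w 0.0248 F [-0.2 -0.3 -0.2]
 to [ 0.667 -0.028  0.36  -3.42 ] dr [ 0.01  0.01 -0.01] off [-10.75  -7.53   0.07]
 to [ 0.667 -0.028  0.29  -3.42 ] dr [0. 0. 0.] off [0.  0.  3.5]
z 0.068 far 0.0732 near -0.0728 left 0.0339 right -0.0312 slopeL -0.39
```

View pics/n8.png

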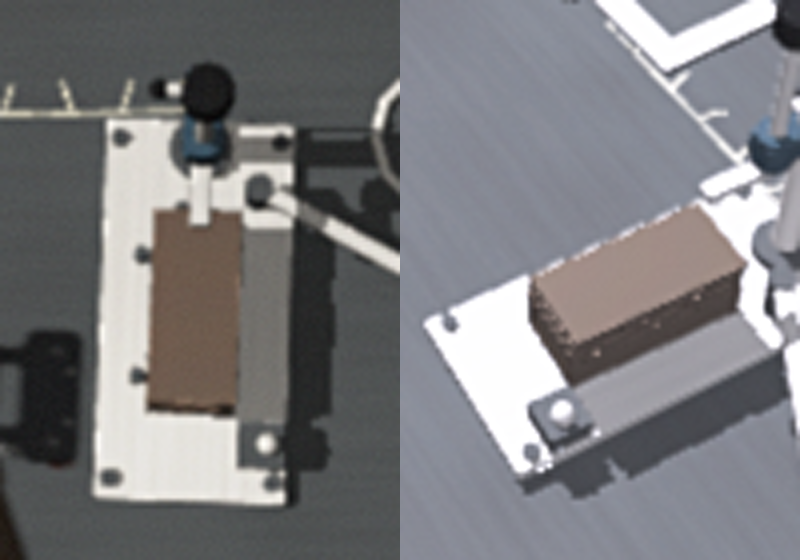

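The pack looks flush in both views. I'll measure the end and side faces layer by layer in the side view.

```bash
python3 - <<'E'
from h import *
s=np.load("s8.npy",allow_pickle=True).item(); g=cv2.cvtColor(s["img"],cv2.COLOR_RGB2GRAY).astype(np.float32)
def prof(pts):
    q=px(s,pts).astype(np.float32); return cv2.remap(g,q[:,0].reshape(1,-1),q[:,1].reshape(1,-1),cv2.INTER_CUBIC).ravel()
t=np.arange(-.012,.0121,.0005)
for z in(.02,.026,.032,.038,.046,.050,.056,.060,.064,.067):
    out=[]
    # near-left vertical edge: along y at x=-.07 (+y outwards); far-right edge: along x at y=-.032 outwards
    for base,d in(((-.07,.032),(0,1)),((.07,-.032),(1,0)),((-.07,.032),(-1,1)),):
        P=np.array([[*fx(base[0]+k*d[0],base[1]+k*d[1]),z] for k in t]); v=prof(P)
        gr=np.diff(v); i=np.argmax(gr); w=gr[max(i-3,0):i+4].clip(0); out.append(float((w*(t[:-1]+.00025)[max(i-3,0):i+4]).sum()/w.sum()*1000))
    print(z,np.round(out,1))
E
```

```text
0.02 [ 0.2 -2.2 -0.5]
0.026 [-2.2 -2.7 -0.5]
0.032 [-0.8 -2.2 -0.3]
0.038 [-0.7 -3.6 -0.3]
0.046 [-1.2 -3.1 -0.1]
0.05 [-1.7 -4.7 -0.4]
0.056 [-1.8 -6.2 -0.6]
0.06 [-0.8 -4.3 -0.6]
0.064 [-2.7 -4.1 -1.2]
0.067 [-3.8 -2.3 -0.8]
```

All layers agree to within about 2 mm. Next, the second reading.

Emit:
arm_command(offset=[[-1,-0.7,0],[-1,-0.7,0],[-1,-0.7,0],[-1,-0.7,0],[-1,-0.7,0],[-1,-0.8,0],[-1,-0.8,0],[-1,-0.8,0],[-1,-0.8,0],[-1,-0.8,0]], dr=[[0,0,0],[0,0,0],[0,0,0],[0,0,0],[0,0,0],[0,0,0],[0,0,0],[0,0,0],[0,0,0],[0,0,0]], grip=[1,1,1,1,1,1,1,1,1,1])

```text
time: 62.17
ee_pos: [0.653, -0.0286, 0.3594]
tcp_rot: [[-0.998, 0.061, -0.001], [0.061, 0.998, -0.001], [0.001, -0.001, -1.0]]
force: [-0.6, 0.6, 0.6]
gripper_width: 0.0005
finger_force: 0.0
```

Emit:
arm_command(offset=[[-0.7,0,0],[0,0,0.8],[0,0,0.8],[0,0,0.8],[0,0,0],[0,0,0]], dr=[[0,0,0],[0,0,0],[0,0,0],[0,0,0],[0,0,0],[0,0,0]], grip=[1,1,1,1,1,1])

```text
time: 62.67
ee_pos: [0.666, -0.0281, 0.3113]
tcp_rot: [[-0.998, 0.061, -0.002], [0.061, 0.998, -0.001], [0.002, -0.001, -1.0]]
force: [0.1, 0.5, 0.6]
gripper_width: 0.0002
finger_force: 0.0
```

```bash
python3 - <<'E'
from h import *
goR((.1,0,.284,FY,0),(.1,0,.2345,FY,0))
E
```

```text
t 62.7 loc [ 0.0986 -0.0006] z 0.3113 w 0.0002 F [0.1 0.5 0.6]
 to [0.1   0.    0.284 0.   ] dr [-0.01 -0.02 -0.01] off [-0.07  0.03  1.36]
 to [0.1    0.     0.2345 0.    ] dr [0. 0. 0.] off [0.   0.   2.47]
```

Emit:
arm_command(offset=[[-0.05,0,0.6],[0,0,0.6],[0,0,0.5],[0,0,0.5],[0,0,0.5],[0,0,0.4],[0,0,0.3],[0,0,0.2],[0,0,0],[0,0,0]], dr=[[0,0,0],[0,0,0],[0,0,0],[0,0,0],[0,0,0],[0,0,0],[0,0,0],[0,0,0],[0,0,0],[0,0,0]], grip=[1,1,1,1,1,1,1,1,1,1])

```text
time: 63.5
ee_pos: [0.6679, -0.0276, 0.2398]
tcp_rot: [[-0.998, 0.06, 0.001], [0.06, 0.998, -0.0], [-0.001, -0.0, -1.0]]
force: [-0.7, -1.2, 6.1]
gripper_width: 0.0005
finger_force: 2.8
```

Emit:
arm_command(offset=[[0,0,0.05],[0,0,0.05],[0,0,0]], dr=[[0,0,0],[0,0,0],[0,0,0]], grip=[1,1,1])

```text
time: 63.75
ee_pos: [0.668, -0.0276, 0.238]
tcp_rot: [[-0.998, 0.06, 0.001], [0.06, 0.998, -0.0], [-0.001, -0.0, -1.0]]
force: [0.1, 0.1, 5.7]
gripper_width: 0.0006
finger_force: 2.9
```

Emit:
arm_command(offset=[[0,0,0.05],[0,0,0.05],[0,0,0.05],[0,0,0]], dr=[[0,0,0],[0,0,0],[0,0,0],[0,0,0]], grip=[1,1,1,1])

```text
time: 64.08
ee_pos: [0.668, -0.0276, 0.2351]
tcp_rot: [[-0.998, 0.06, 0.001], [0.06, 0.998, -0.0], [-0.001, -0.0, -1.0]]
force: [-0.0, -1.0, 5.7]
gripper_width: 0.0003
finger_force: 2.9
```

Emit:
arm_command(offset=[[0,0,0.04],[0,0,0]], dr=[[0,0,0],[0,0,0]], grip=[1,1])

```text
time: 64.25
ee_pos: [0.668, -0.0276, 0.2345]
tcp_rot: [[-0.998, 0.06, 0.001], [0.06, 0.998, 0.0], [-0.001, 0.0, -1.0]]
force: [-0.1, -1.1, 5.8]
gripper_width: 0.0005
finger_force: 3.0
```

Emit:
arm_command(offset=[[0,0,0.04],[0,0,0.03],[0,0,0]], dr=[[0,0,0],[0,0,0],[0,0,0]], grip=[1,1,1])

```text
time: 64.5
ee_pos: [0.668, -0.0277, 0.2344]
tcp_rot: [[-0.998, 0.06, 0.002], [0.06, 0.998, 0.001], [-0.002, 0.001, -1.0]]
force: [-3.2, 0.5, 14.2]
gripper_width: 0.0004
finger_force: 7.0
```

Second contact is at 0.047, i.e. a 56 mm pack. I'll hold, let it up, and go towards the keeper handle.

Emit:
arm_command(offset=[[0,0,0.02],[0,0,0],[0,0,0],[0,0,0],[0,0,0],[0,0,0],[0,0,0],[0,0,0],[0,0,0],[0,0,0]], dr=[[0,0,0],[0,0,0],[0,0,0],[0,0,0],[0,0,0],[0,0,0],[0,0,0],[0,0,0],[0,0,0],[0,0,0]], grip=[1,1,1,1,1,1,1,1,1,1])

```text
time: 65.33
ee_pos: [0.668, -0.0277, 0.2343]
tcp_rot: [[-0.998, 0.06, 0.002], [0.06, 0.998, 0.001], [-0.002, 0.001, -1.0]]
force: [-3.9, 0.8, 16.0]
gripper_width: 0.0003
finger_force: 8.1
```

Emit:
arm_command(offset=[[0,0,0],[0,0,0],[0,0,0],[0,0,-0.3],[0,0,-0.6],[0,0,-0.6],[0,0,-0.6],[0,0,-0.6],[0,0,-0.8],[0,0,-1]], dr=[[0,0,0],[0,0,0],[0,0,0],[0,0,0],[0,0,0],[0,0,0],[0,0,0],[0,0,0],[0,0,0],[0,0,0]], grip=[1,1,1,1,1,1,1,1,1,1])

```text
time: 66.17
ee_pos: [0.6667, -0.0269, 0.322]
tcp_rot: [[-0.998, 0.059, -0.003], [0.059, 0.998, 0.0], [0.003, 0.0, -1.0]]
force: [0.8, 0.0, 0.4]
gripper_width: 0.0003
finger_force: 0.0
```

Emit:
arm_command(offset=[[0,0,-0.8],[0.5,-1,0],[0.5,-1,0],[0.5,-1,0],[0.5,-1,0],[0.5,-1,0],[0.5,-1,0],[0.5,-1,0],[0.5,-1,0],[0.5,-1,0]], dr=[[0,0,0],[0,0,0],[0,0,0],[0,0,0],[0,0,0],[0,0,0],[0,0,0],[0,0,0],[0,0,0],[0,0,0]], grip=[1,1,1,1,-1,-1,-1,-1,-1,-1])

```text
time: 67.0
ee_pos: [0.5661, -0.2021, 0.3383]
tcp_rot: [[-0.998, 0.059, -0.001], [0.059, 0.998, 0.001], [0.001, 0.001, -1.0]]
force: [0.6, -0.1, -0.8]
gripper_width: 0.0367
finger_force: 0.0
```

```bash
python3 - <<'E'
from h import *
c0=np.load("t0.npy",allow_pickle=True).item(); c=shot("top"); edges(c,.068)
s0=np.load("s0.npy",allow_pickle=True).item(); c8=np.load("t8.npy",allow_pickle=True).item(); s8=np.load("s8.npy",allow_pickle=True).item()
# dark pin in side view near (398,283) & top near (406,168)
for nm,A,(u,v) in(("s0",s0,(398,283)),("s8",s8,(398,283)),("t0",c0,(406,168)),("t8",c8,(406,168))):
    im=up(A,u-8,v-10,u+8,v+10,4).max(2); ys,xs=np.where(im<45); print(nm,len(xs),(xs.mean()/4-.4+u-8).round(1),(ys.mean()/4-.4+v-10).round(1),"y range",(ys.min()/4+v-10,ys.max()/4+v-10))
h=[.5571,-.2383]; l=loc(h); print(l); L=l-[.092,-.043]; print(np.hypot(*L),np.arctan2(-L[1],-L[0]))
goR((*l,.12,FY,0),(*l,.063,FY,0))
E
```

```text
z 0.068 far 0.0733 near -0.0727 left 0.0339 right -0.0311 slopeL -0.34
s0 508 398.2 282.0 y range (np.float64(277.5), np.float64(286.25))
s8 510 398.2 282.0 y range (np.float64(277.5), np.float64(286.25))
t0 1106 406.3 166.1 y range (np.float64(159.5), np.float64(172.0))
t8 1105 406.2 166.1 y range (np.float64(159.5), np.float64(171.75))
[ 0.00244292 -0.21689054]
0.1955975196419317 1.0952051411886559
t 67.0 loc [ 0.0067 -0.1855] z 0.3389 w 0.0408 F [-1.8 -3.2  0. ]
 to [ 0.0024 -0.2169  0.12    0.    ] dr [-0.01 -0.01 -0.06] off [ 0.21 -1.57 10.94]
 to [ 0.0024 -0.2169  0.063   0.    ] dr [0. 0. 0.] off [0.   0.   2.85]
```

Emit:
arm_command(offset=[[0.2,-0.8,0.5],[0.1,-0.9,1],[0,0,1],[0,0,1],[0,0,1],[0,0,1],[0,0,1],[0,0,1],[0,0,1],[0,0,1]], dr=[[0,0,-0.06],[0,0,0],[0,0,0],[0,0,0],[0,0,0],[0,0,0],[0,0,0],[0,0,0],[0,0,0],[0,0,0]], grip=[-1,-1,-1,-1,-1,-1,-1,-1,-1,-1])

```text
time: 67.88
ee_pos: [0.5591, -0.2345, 0.1472]
tcp_rot: [[-0.999, 0.053, -0.001], [0.053, 0.999, 0.001], [0.001, 0.001, -1.0]]
force: [0.9, 1.0, -0.1]
gripper_width: 0.0876
finger_force: 0.0
```

```bash
python3 - <<'E'
from h import *
s8=np.load("s8.npy",allow_pickle=True).item()
print("side pin",loc(pt(s8,[398.2,282],.071)[0]))
goR((.0012,-.2195,.12,FY,0),(.0012,-.2195,.064,FY,0))
E
```

```text
side pin [ 0.00155721 -0.2238674 ]
t 67.9 loc [ 0.0043 -0.213 ] z 0.1472 w 0.0876 F [ 0.9  1.  -0.1]
 to [ 0.0012 -0.2195  0.12    0.    ] dr [ 0.01 -0.01  0.06] off [ 0.15 -0.32  1.36]
 to [ 0.0012 -0.2195  0.064   0.    ] dr [0. 0. 0.] off [0.  0.  2.8]
```

Emit:
arm_command(offset=[[0.15,-0.38,0],[0,0,0.6],[0,0,0.8],[0,0,0.8],[0,0,0.8],[0,0,0.8],[0,0,0.3],[0,0,0],[0,0,0]], dr=[[0,0,0.06],[0,0,0],[0,0,0],[0,0,0],[0,0,0],[0,0,0],[0,0,0],[0,0,0],[0,0,0]], grip=[-1,-1,-1,-1,-1,-1,-1,-1,-1])

```text
time: 68.63
ee_pos: [0.5561, -0.2432, 0.0669]
tcp_rot: [[-0.998, 0.06, 0.001], [0.06, 0.998, -0.0], [-0.001, -0.0, -1.0]]
force: [0.3, -0.2, -0.4]
gripper_width: 0.0879
finger_force: 0.0
```

```bash
python3 - <<'E'
from h import *
goR((.0012,-.2195,.065,FY,0))
c=shot("top"); s=shot("side")
im=np.zeros((560,800,3),np.uint8)
im[:,:400]=cv2.resize(c["img"][100:240,350:450,::-1],(400,560),interpolation=cv2.INTER_CUBIC)
im[:560,400:]=cv2.resize(s["img"][210:350,350:450,::-1],(400,560),interpolation=cv2.INTER_CUBIC)
cv2.imwrite("pics/k1.png",im)
E
```

```text
t 68.6 loc [ 0.0017 -0.2219] z 0.0669 w 0.0879 F [ 0.3 -0.2 -0.4]
 to [ 0.0012 -0.2195  0.065   0.    ] dr [-0.    0.01 -0.01] off [0.03 0.12 0.09]
```

Close on the pin; the width should stop at 14 mm.

Emit:
arm_command(offset=[[0,0,0],[0,0,0],[0,0,0],[0,0,0],[0,0,0],[0,0,0],[0,0,0],[0,0,0],[0,0,0],[0,0,0]], dr=[[0,0,0],[0,0,0],[0,0,0],[0,0,0],[0,0,0],[0,0,0],[0,0,0],[0,0,0],[0,0,0],[0,0,0]], grip=[1,1,1,1,1,1,1,1,1,1])

```text
time: 69.57
ee_pos: [0.5558, -0.2428, 0.0661]
tcp_rot: [[-0.998, 0.06, -0.0], [0.06, 0.998, 0.0], [0.0, 0.0, -1.0]]
force: [0.0, 0.1, 0.4]
gripper_width: 0.0246
finger_force: 0.0
```

```bash
python3 - <<'E'
from h import *
o=telemetry.get_obs(); l=loc(o["ee_pos"]); v=l-[.092,-.043]; th=np.arctan2(-v[1],-v[0]); r=np.hypot(*v); print(l,th,r,o["gripper_width"],np.round(o["force"],1))
# arc increments in tool units (tool x=-local x, tool y=+local y), 20 rows to th=.15 
a=np.linspace(th,.15,16); p=np.c_[.092-.2*np.cos(a),-.043-.2*np.sin(a)]
d=np.diff(p,axis=0)/.02; print(np.c_[-d[:,0],d[:,1]].round(2).tolist())
E
```

```text
[ 0.00139736 -0.22142465] 1.1009344170077404 0.20011045396186028 0.024550888192977797 [0.  0.1 0.4]
[[0.56, 0.3], [0.54, 0.34], [0.51, 0.37], [0.49, 0.4], [0.46, 0.43], [0.43, 0.46], [0.4, 0.49], [0.37, 0.51], [0.34, 0.54], [0.3, 0.56], [0.27, 0.57], [0.23, 0.59], [0.19, 0.6], [0.15, 0.61], [0.11, 0.62]]
```

Emit:
arm_command(offset=[[0,0,0],[0,0,0],[0,0,0],[0,0,0]], dr=[[0,0,0],[0,0,0],[0,0,0],[0,0,0]], grip=[1,1,1,1])

```text
time: 69.9
ee_pos: [0.5556, -0.2432, 0.0661]
tcp_rot: [[-0.998, 0.06, -0.0], [0.06, 0.998, -0.0], [0.0, -0.0, -1.0]]
force: [-1.4, -2.1, -0.2]
gripper_width: 0.0134
finger_force: 30.0
```

Emit:
arm_command(offset=[[0.56,0.3,0],[0.54,0.34,0],[0.51,0.37,0],[0.49,0.4,0],[0.46,0.43,0],[0,0,0]], dr=[[0,0,0],[0,0,0],[0,0,0],[0,0,0],[0,0,0],[0,0,0]], grip=[1,1,1,1,1,1])

```text
time: 70.4
ee_pos: [0.5046, -0.2026, 0.066]
tcp_rot: [[-0.998, 0.061, -0.002], [0.061, 0.998, 0.001], [0.002, 0.0, -1.0]]
force: [-4.2, -4.1, -2.6]
gripper_width: 0.0133
finger_force: 30.0
```

```bash
cat >> h.py <<'E'
def arc(th1,n):
    o=telemetry.get_obs(); l=loc(o["ee_pos"]); v=l-[.092,-.043]; th=np.arctan2(-v[1],-v[0]); print(l.round(4),"th",th.round(4),"r",np.hypot(*v).round(4),o["gripper_width"],np.round(o["force"],1),o["ee_pos"][2])
    a=np.linspace(th,th1,n+1); p=np.c_[.092-.2*np.cos(a),-.043-.2*np.sin(a)]; p[0]=l
    d=np.diff(p,axis=0)/.02; print(np.c_[-d[:,0],d[:,1]].round(2).tolist())
E
python3 -c "
from h import *
arc(.2,10)"
```

```text
[-0.0521 -0.1843] th 0.7757 r 0.2019 0.01326201570710728 [-4.2 -4.1 -2.6] 0.06601397113143721
[[0.32, 0.49], [0.37, 0.44], [0.34, 0.46], [0.31, 0.48], [0.28, 0.5], [0.26, 0.52], [0.22, 0.53], [0.19, 0.54], [0.16, 0.55], [0.13, 0.56]]
```

The keeper moves along with the gripped pin. Continue the arc.

Emit:
arm_command(offset=[[0.32,0.49,0],[0.37,0.44,0],[0.34,0.46,0],[0.31,0.48,0],[0.28,0.5,0],[0.26,0.52,0],[0.22,0.53,0],[0.19,0.54,0],[0.16,0.55,0],[0.13,0.56,0]], dr=[[0,0,0],[0,0,0],[0,0,0],[0,0,0],[0,0,0],[0,0,0],[0,0,0],[0,0,0],[0,0,0],[0,0,0]], grip=[1,1,1,1,1,1,1,1,1,1])

```text
time: 71.23
ee_pos: [0.4584, -0.099, 0.0657]
tcp_rot: [[-0.998, 0.062, -0.005], [0.062, 0.998, 0.001], [0.005, 0.0, -1.0]]
force: [-8.8, -2.0, 4.2]
gripper_width: 0.0137
finger_force: 30.0
```

```bash
python3 -c "
from h import *
arc(0,8)"
```

```text
[-0.1044 -0.0837] th 0.2044 r 0.2006 0.01372456402041939 [-8.8 -2.   4.2] 0.06572537363198595
[[0.02, 0.26], [0.04, 0.25], [0.04, 0.25], [0.03, 0.25], [0.02, 0.25], [0.02, 0.25], [0.01, 0.26], [0.0, 0.26]]
```

Emit:
arm_command(offset=[[0.06,0.26,0],[0.06,0.25,0],[0.04,0.25,0],[0.03,0.25,0],[0.02,0.25,0],[0.02,0.25,0],[0.01,0.26,0],[0,0.28,0],[0,0.03,0],[0,0,0]], dr=[[0,0,0],[0,0,0],[0,0,0],[0,0,0],[0,0,0],[0,0,0],[0,0,0],[0,0,0],[0,0,0],[0,0,0]], grip=[1,1,1,1,1,1,1,1,1,1])

```text
time: 72.07
ee_pos: [0.4578, -0.0596, 0.0658]
tcp_rot: [[-0.998, 0.062, -0.002], [0.062, 0.998, -0.003], [0.002, -0.004, -1.0]]
force: [-5.5, -12.6, -1.4]
gripper_width: 0.0134
finger_force: 30.0
```

```bash
python3 -c "
from h import *
arc(0,1)"
```

```text
[-0.1073 -0.0444] th 0.007 r 0.1993 0.013370129826824707 [ -5.5 -12.6  -1.4] 0.06578435238336532
[[0.03, 0.07]]
```

Emit:
arm_command(offset=[[0,0.06,0],[0,0.05,0],[0,0,0],[0,0,0]], dr=[[0,0,0],[0,0,0],[0,0,0],[0,0,0]], grip=[1,1,1,1])

```text
time: 72.4
ee_pos: [0.4579, -0.0595, 0.0658]
tcp_rot: [[-0.998, 0.063, -0.001], [0.063, 0.998, -0.006], [0.001, -0.006, -1.0]]
force: [-5.7, -18.9, -3.0]
gripper_width: 0.0136
finger_force: 30.0
```

```bash
python3 -c "
from h import *
arc(0,1)"
```

```text
[-0.1073 -0.0443] th 0.0065 r 0.1993 0.013646880565316617 [ -5.7 -18.9  -3. ] 0.0657964482478434
[[0.04, 0.06]]
```

The bar is against its shut stop. I'll release, lift clear and check.

Emit:
arm_command(offset=[[0,-0.1,0],[0,0,0],[0,0,0],[0,0,0],[0,0,0],[0,0,0],[0,0,0],[0,0,-0.5],[0,0,-1],[0,0,-1]], dr=[[0,0,0],[0,0,0],[0,0,0],[0,0,0],[0,0,0],[0,0,0],[0,0,0],[0,0,0],[0,0,0],[0,0,0]], grip=[1,-1,-1,-1,-1,-1,-1,-1,-1,-1])

```text
time: 73.23
ee_pos: [0.4586, -0.0569, 0.1169]
tcp_rot: [[-0.998, 0.06, -0.002], [0.06, 0.998, -0.001], [0.002, -0.001, -1.0]]
force: [-0.2, 0.1, 0.6]
gripper_width: 0.0701
finger_force: 0.0
```

Emit:
arm_command(offset=[[0,0,-1],[0,0,-1],[0,0,-1],[0,0,-1],[0,1,-1],[0,1,0],[0,1,0],[0,1,0],[0,1,0],[0,1,0]], dr=[[0,0,0],[0,0,0],[0,0,0],[0,0,0],[0,0,0],[0,0,0],[0,0,0],[0,0,0],[0,0,0],[0,0,0]], grip=[-1,-1,-1,-1,-1,-1,-1,-1,-1,-1])

```text
time: 74.07
ee_pos: [0.4662, 0.064, 0.2169]
tcp_rot: [[-0.998, 0.06, 0.001], [0.06, 0.998, 0.001], [-0.001, 0.001, -1.0]]
force: [0.5, -0.6, -0.5]
gripper_width: 0.0883
finger_force: 0.0
```

Emit:
arm_command(offset=[[0,1,0],[0,1,0],[0,1,0],[0,1,0],[0,1,0],[0,1,0],[0,1,0],[0,0,0]], dr=[[0,0,0],[0,0,0],[0,0,0],[0,0,0],[0,0,0],[0,0,0],[0,0,0],[0,0,0]], grip=[-1,-1,-1,-1,-1,-1,-1,-1])

```text
time: 74.73
ee_pos: [0.4744, 0.207, 0.2166]
tcp_rot: [[-0.998, 0.055, 0.0], [0.055, 0.998, 0.001], [-0.0, 0.001, -1.0]]
force: [-0.1, 0.3, 0.2]
gripper_width: 0.0878
finger_force: 0.0
```

```bash
python3 - <<'E'
from h import *
c=shot("top"); s=shot("side"); edges(c,.068)
im=np.zeros((560,800,3),np.uint8)
im[:,:400]=cv2.resize(c["img"][90:230,280:380,::-1],(400,560),interpolation=cv2.INTER_CUBIC)
im[:560,400:]=cv2.resize(s["img"][150:290,290:390,::-1],(400,560),interpolation=cv2.INTER_CUBIC)
cv2.imwrite("pics/end.png",im)
E
```

```text
z 0.068 far 0.0735 near -0.0717 left 0.034 right -0.0312 slopeL -0.27
```

View pics/end.png

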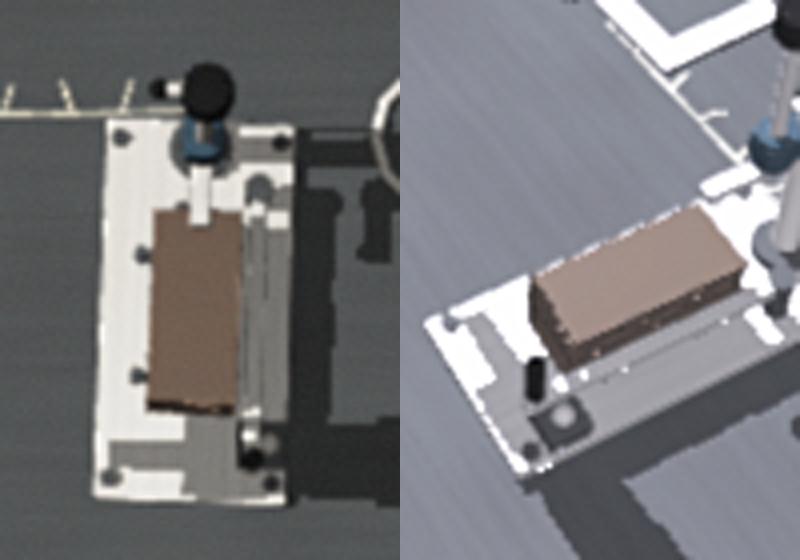

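The keeper lies along the pack, with its handle at (252,458) in the top crop. The pack is square and the foot is up.

```bash
python3 - <<'E'
from h import *
c=shot("top"); print(loc(pt(c,[252/4-.375+280,458/4-.375+90],.092)[0]))
print(robot.close_job())
E
```

```text
[-0.10620601 -0.04291648]
the job is handed in; nothing more can be done
None
```

I've handed the job in with every step done in order: both gauge readings (about 0.073 bare, 0.047 packed), all three packers stacked on the riser to within about 2–3 mm of flush, the foot up, and the keeper against its shut stop. One packer was knocked off partway and I restacked it; no verdict came back.

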